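Charge and crank the deburring drum

ROBOT

A 6-joint arm with a two-finger parallel gripper is mounted at the origin on the work surface. World frame = base frame: x ahead of the robot, y to its left, z up, the work surface at z = 0. Lengths are in m, angles in rad, forces in N, time in s.
With the tool pointing down it reaches from about 0.25 to 0.725 m from the base axis. Payload 4 kg.
Tool frame: the origin (TCP) lies at the very end of the fingers, on their centre line; the grasp point (between the pads) lies 19 mm behind it; z points along the fingers, y is the direction in which the jaws open and shut (so a half turn about z gives the same grasp; the last joint's range is limited). The gripper opens to 85 mm and grips with 20 to 120 N. Pads are 22 mm wide; open, the fingers measure 114 mm over their backs; the gripper's body (76 mm by 85 mm) begins 54 mm behind the grasp point. The pads swing forward as they close: fully open they stand 13 mm farther back than shut.
Start: joints at [1.178, 0.241, 0.005, 1.335, 0, 1.571], TCP at [0.191, 0.462, 0.231] pointing down, gripper open.
Joint ranges: [-2.72, 2.72], [-1.05, 1.87], [-1.09, 1.28], [-1.99, 2.15], [-1.42, 1.44], [-3.14, 3.14]. Speed limits (rad/s): [2.79, 2.79, 3.14, 3.14, 3.14, 3.14].

INTERFACE

Orientations are given as [roll, pitch, yaw] about the fixed x, y, z axes, in that order (R = Rz(yaw) Ry(pitch) Rx(roll)).
In Python, from station import r, imaging, workorder gives the robot as it stands. Calls block until the motion is done:
- r.move_pose(position, orientation): joint-space move of the TCP to a pose.
- r.servo_line(position, frame=None, max_speed=0.15): straight line of the TCP; frame=None keeps the orientation; max_speed is the mean speed in m/s.
- r.move_j(angles): joint-space move.
- r.grip(opening): finger opening in m; the grip force is fixed at half the most; returns when the fingers have stopped.
- r.wait(seconds).
- r.solve_ik(position, orientation): joint angles nearest the present ones, or None.
- imaging.snapshot(name): name is "scene" or "top" or "wrist"; returns the picture (420x560x3 uint8, red, green, blue); there is no depth.
- imaging.calibration(name): a dict with "mtx" (3x3 intrinsics, pixels), "xyz" and "orientation" of the camera in the world; the wrist camera has in their place "mount" (4x4, takes a point from camera to tool coordinates, whose origin is the TCP and whose axes are the flange's). Camera axes: x right, y up, looking along -z (the intrinsics and any distortion apply to the point x, -y, -z); pixel columns grow to the right and rows downward; lengths in m; the calibration is good to about 2 mm. A picture is of the moment at which its call begins: read the wrist's pose just before it. calibration takes no time and is no camera call.
A pose or a line that the arm cannot do raises r.MotionError and nothing moves.
- workorder.sign_off(): hands the job in, once; it reports no verdict.
Readings, each from a call of its own:
- r.read_time(): time.
- r.read_q(): joint angles.
- r.read_joint_vel(): joint speeds.
- r.read_joint_torque(): joint torques, N m.
- r.read_tcp_pos(): TCP position.
- r.read_tool_rot(): TCP orientation.
- r.read_force(): force on the tool from outside, world axes, zero at the start.
- r.read_moment(): the same for the moment, N m.
- r.read_finger_gap(): finger opening in m.
Only numpy, scipy, OpenCV 4.12 (cv2) and the standard library are available. Lean on these libraries where they do the work, as an engineer would, in place of code of your own. Each camera call takes 0.05 s, during which the arm holds its last target.

TASK

Gather all the loose brass slugs into the blue scoop, rest the scoop's lip just inside the drum's mouth while the scoop is still level, and then tilt it so that every slug runs into the drum. Hang the empty scoop level on the stand with its cross-bar seated in both hooks, and turn the loaded drum clockwise by its red crank, a full turn and on until it meets its stop. Leave the other things on the bench where they are.

Things in the scene. Friction and masses are not known exactly. Their poses are not given: they have to be found in the camera images.
- slug1_center (a point): centre of a round brass slug, 22 mm diameter, 14 mm high, 45 g, lying flat on the bench (two to four of slug1..slug4 are there, the others absent)
- slug2_center (a point): centre of a round brass slug, 22 mm diameter, 14 mm high, 45 g, lying flat on the bench (two to four of slug1..slug4 are there, the others absent)
- slug3_center (a point): centre of a round brass slug, 22 mm diameter, 14 mm high, 45 g, lying flat on the bench (two to four of slug1..slug4 are there, the others absent)
- slug4_center (a point): centre of a round brass slug, 22 mm diameter, 14 mm high, 45 g, lying flat on the bench (two to four of slug1..slug4 are there, the others absent)
- scoop_grip (a point): centre of the black grip block (20 mm along x, 30 mm along y, 30 mm high) of the loose blue scoop (0.35 kg), 72 mm above the scoop's underside and the bench. Axes are the scoop's: -x points along the trough to the spout, z up. Empty, it balances under this point. A steel counterweight lies at x = 10 to 50 mm, its top 28 mm below this point
- trough_floor (a point): centre of the scoop's open trough, on its floor, at (-62.5, 0, -55) mm from scoop_grip. Inside 32 mm wide, 37 mm over the walls, whose tops are 20 mm above the floor; it runs from the post under the grip block (x = -10 mm from scoop_grip) to the bend (x = -115 mm), open in front, no dam. Slippery floor (friction 0.2), 3 mm thick, on a 14 mm deep keel that ends 40 mm behind the bend
- spout_tip (a point): front end of the scoop's pouring lip, at (-128.8, 0, -66.6) mm from scoop_grip in the scoop's axes; the lip is 18 mm long, 37 mm wide, bent 40 degrees down from the floor at the bend, (-115, 0, -55) mm from scoop_grip
- bar_left (a point): point on the axis of the scoop's steel cross-bar (10 mm diameter, 190 mm long, running along the scoop's y through the grip block's centre), 70 mm from scoop_grip to the scoop's +y
- bar_right (a point): the same, 70 mm to the scoop's -y
- mouth (a point): centre of the drum's round mouth at rim height (127 mm above the bench). The green deburring drum stands upright on a fixed foot and turns about the vertical axis through this point: body 140 mm diameter up to 90 mm above the bench, a shoulder up to 102 mm, then a neck of 66 mm outer, 60 mm inner diameter up to the rim; inside floor 28 mm above the bench
- drum (a joint): angle of the drum in rad, growing clockwise seen from above; it starts between 0 and 1.0, a stop lies at 7.2; it stays where it is left (about 2 N at the crank turns it)
- crank_grip (a point): middle of the red upright crank handle on the drum (18 mm diameter, 54 mm tall, top 25 mm above this point, freely spinning on its pin), 95 mm from the drum's axis, 122 mm above the bench; starts on the robot's side of the drum
- hook_left (a point): seat of the left yellow hook: where the axis of the hung bar lies, 165 mm above the bench. Fixed stand with two hooks 140 mm apart; the hooks point along the point's -x (roughly to the robot), their upturned tips stand 26 mm towards -x and rise 22 mm above this point; dark posts 30 mm behind (+x), up to 40 mm above this point; nothing between the two posts
- hook_right (a point): seat of the right hook, the same, 140 mm to the point's -y from hook_left
- nut_a: a dark steel hex nut 30 mm across, 16 mm high, lying on the bench; not part of the job
- nut_b: a second such hex nut; not part of the job
- wire_brush: a wooden-handled wire brush lying on the bench; leave alone
- pliers: pliers with blue handles lying on the bench; leave alone
- spray_bottle: a grey bottle, 48 mm diameter, 130 mm tall, standing; leave alone
- wire_spool: a copper wire spool, 90 mm diameter, 46 mm high; leave alone
- tube_offcut: an upright aluminium tube offcut, 50 mm diameter, 90 mm tall; leave alone

How it is judged:
On the way, in this order (a step that is already met when the one before it is completed fails the run):
1. with every slug in the scoop, the lip's tip is inside the drum's mouth, below the rim, the scoop within 20 degrees of level (x of slug1_center in the frame of scoop_grip between -0.135 and 0 m and y of slug1_center in the frame of scoop_grip between -0.02 and 0.02 m and z of slug1_center in the frame of scoop_grip between -0.065 and -0.022 m and x of slug2_center in the frame of scoop_grip between -0.135 and 0 m and y of slug2_center in the frame of scoop_grip between -0.02 and 0.02 m and z of slug2_center in the frame of scoop_grip between -0.065 and -0.022 m and x of slug3_center in the frame of scoop_grip between -0.135 and 0 m and y of slug3_center in the frame of scoop_grip between -0.02 and 0.02 m and z of slug3_center in the frame of scoop_grip between -0.065 and -0.022 m and x of slug4_center in the frame of scoop_grip between -0.135 and 0 m and y of slug4_center in the frame of scoop_grip between -0.02 and 0.02 m and z of slug4_center in the frame of scoop_grip between -0.065 and -0.022 m and horizontal distance between spout_tip and mouth below 0.03 m and z of spout_tip in the frame of mouth below -0.002 m and angle between scoop_grip's own z axis and vertical below 0.35 rad), for 0.2 s.
2. every slug is in the drum while the lip's tip is still inside the mouth (horizontal distance between each of slug1_center, slug2_center, slug3_center, slug4_center and mouth below 0.068 m and z of each of slug1_center, slug2_center, slug3_center, slug4_center in the frame of mouth below -0.03 m and horizontal distance between spout_tip and mouth below 0.03 m and z of spout_tip in the frame of mouth below -0.002 m), for 0.1 s.
3. the loaded drum has been cranked clockwise to its stop (horizontal distance between each of slug1_center, slug2_center, slug3_center, slug4_center and mouth below 0.068 m and z of each of slug1_center, slug2_center, slug3_center, slug4_center in the frame of mouth below -0.03 m and value of joint drum above 7.05 rad), for 0.2 s.
At the end, for the whole second after the job is handed in: every slug lies in the drum; the drum stands at its stop (joint above 7.05 rad); the scoop hangs within 20 degrees of level, its bar seated in both hooks (each bar point within 28 mm across and 8 mm in height of a hook's seat, either way round) (all of step 3 and ((horizontal distance between bar_left and hook_left below 0.028 m and z of bar_left in the frame of hook_left between -0.008 and 0.008 m and horizontal distance between bar_right and hook_right below 0.028 m and z of bar_right in the frame of hook_right between -0.008 and 0.008 m) or (horizontal distance between bar_right and hook_left below 0.028 m and z of bar_right in the frame of hook_left between -0.008 and 0.008 m and horizontal distance between bar_left and hook_right below 0.028 m and z of bar_left in the frame of hook_right between -0.008 and 0.008 m)) and angle between scoop_grip's own z axis and vertical below 0.35 rad); the robot touches nothing.
It fails at once if another thing on the bench is moved more than 40 mm (distance of any of nut_a, nut_b, wire_brush, pliers, spray_bottle, wire_spool, tube_offcut from where it was at the start of the episode above 0.04 m).
Of slug1, slug2, slug3, slug4 only 2 to 4 are there at a start; the rules pass over those that are not, and their reading is None.
At some moment in a run one of slug1, slug2, slug3, slug4 may be knocked a few centimetres aside while the robot is not near it.
It also fails if it takes over 210 s, if anything falls off the work surface, if the arm or the gripper's body presses on something with over 40 N, if the wrist force passes 120 N, or if a joint passes its speed limit or range.

## Working session

There is one attempt and no reset: what is moved stays moved. The work goes in short steps, each a Python script; the robot and the scene stay as the last script left them, time stands still between calls to the robot, and variables do not carry over. Pictures are saved under pics/ and viewed, and the job is handed in when it is done.

```bash
ls -la; mkdir -p pics
python3 - <<'E'
from station import r, imaging, workorder
import cv2
print(r.read_time(), r.read_q(), r.read_tcp_pos(), r.read_tool_rot(), r.read_finger_gap())
for n in ("scene","top","wrist"):
    im=imaging.snapshot(n); cv2.imwrite(f"pics/{n}0.png",im[:,:,::-1]); print(n,imaging.calibration(n))
E
```

```text
total 12
drwxr-xr-x  3 agent agent 4096 Dec  6 21:15 .
drwxr-xr-x 23 root  root  4096 Dec  6 21:15 ..
drwxr-xr-x  2 agent agent 4096 Dec  6 21:15 pics
0.0 [ 1.17800812e+00  2.41431506e-01  3.70187633e-03  1.33517174e+00
 -1.94179982e-06  1.57080138e+00] [0.19114147 0.4613385  0.23039516] [-3.13948761e+00  1.95244136e-06  2.74879939e+00] 0.08557087096741503
scene {'mtx': array([[481.46969948,   0.        , 272.10598704],
       [  0.        , 481.46969948, 206.81669128],
       [  0.        ,   0.        ,   1.        ]]), 'xyz': array([ 1.29649081, -0.57397984,  0.83135481]), 'orientation': array([ 9.10680161e-01, -7.71548564e-04,  8.75384753e-01])}
top {'mtx': array([[382.12296306,   0.        , 279.54036158],
       [  0.        , 382.12296306, 211.49320372],
       [  0.        ,   0.        ,   1.        ]]), 'xyz': array([0.44451863, 0.00484288, 0.96414509]), 'orientation': array([ 0.17794008, -0.01124959, -1.56281069])}
wrist {'mtx': array([[298.60819071,   0.        , 284.43900758],
       [  0.        , 298.60819071, 205.68210103],
       [  0.        ,   0.        ,   1.        ]]), 'mount': array([[ 3.13204031e-04,  9.52807043e-01,  3.03576416e-01,
         7.68116907e-02],
       [ 9.99999946e-01, -2.69638814e-04, -1.85423671e-04,
         6.12721938e-04],
       [-9.48169951e-05,  3.03576458e-01, -9.52807077e-01,
        -1.43323397e-01],
       [ 0.00000000e+00,  0.00000000e+00,  0.00000000e+00,
         1.00000000e+00]])}
```

View pics/scene0.png

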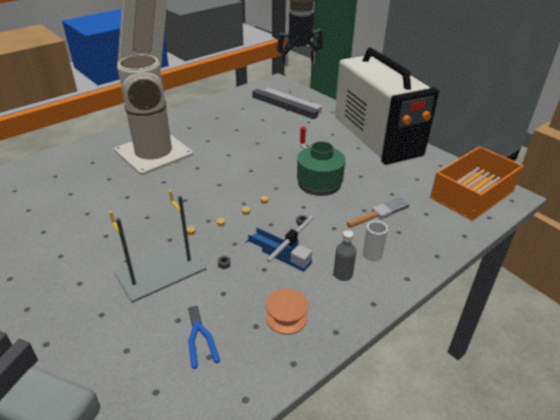

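View pics/top0.png

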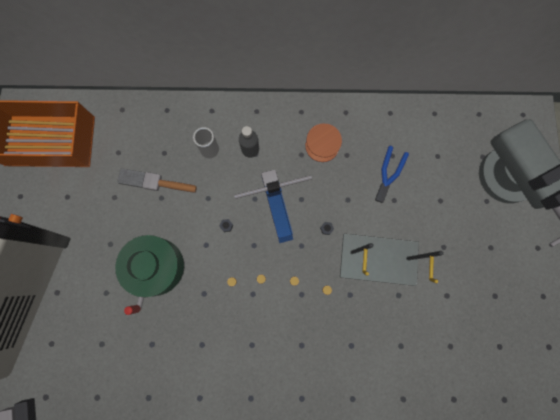

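View pics/wrist0.png

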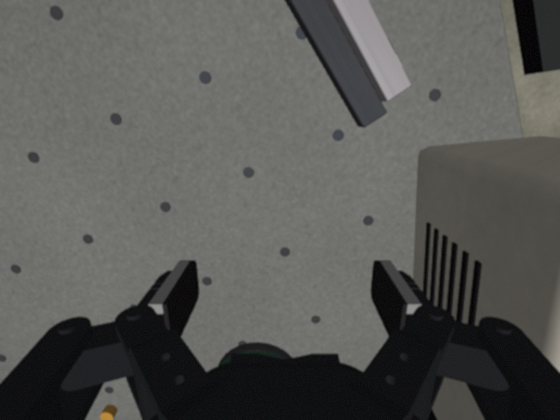

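Four slugs show in the top view, at about (232,282), (261,279), (295,281) and (327,290). The scoop is at (278,205) with its spout towards the robot, the drum at (148,265) and the stand on the right. Next I'll write helpers and triangulate.

```bash
cat > h.py <<'E'
import numpy as np, cv2, time
from scipy.spatial.transform import Rotation as R
from station import r, imaging, workorder
np.set_printoptions(precision=4,suppress=True)
def snap(name,save=None):
    p=np.array(r.read_tcp_pos()); o=R.from_euler('xyz',r.read_tool_rot()).as_matrix()
    im=imaging.snapshot(name); c=imaging.calibration(name)
    if name=="wrist":
        M=np.array(c["mount"]); Rc=o@M[:3,:3]; pc=p+o@M[:3,3]
    else:
        Rc=R.from_euler('xyz',c["orientation"]).as_matrix(); pc=np.array(c["xyz"])
    if save: cv2.imwrite(f"pics/{save}.png",im[:,:,::-1])
    return im,(np.array(c["mtx"]),Rc,pc)
def ray(cam,uv):
    K,Rc,pc=cam; d=np.linalg.solve(K,[uv[0],uv[1],1.]); d=Rc@np.array([d[0],-d[1],-d[2]])
    return pc,d/np.linalg.norm(d)
def onplane(cam,uv,z):
    p,d=ray(cam,uv); return p+d*(z-p[2])/d[2]
def tri(cams,uvs):
    A=np.zeros((3,3));b=np.zeros(3)
    for c,u in zip(cams,uvs):
        p,d=ray(c,u);P=np.eye(3)-np.outer(d,d);A+=P;b+=P@p
    x=np.linalg.solve(A,b)
    res=[np.linalg.norm((np.eye(3)-np.outer(ray(c,u)[1],ray(c,u)[1]))@(x-c[2])) for c,u in zip(cams,uvs)]
    return x,max(res)
def proj(cam,X):
    K,Rc,pc=cam; v=Rc.T@(np.array(X)-pc); v=np.array([v[0],-v[1],-v[2]]); w=K@v; return w[:2]/w[2]
def hsv(im): return cv2.cvtColor(im,cv2.COLOR_RGB2HSV)
def blobs(im,lo,hi,amin=8):
    m=cv2.inRange(hsv(im),np.array(lo),np.array(hi))
    n,l,s,c=cv2.connectedComponentsWithStats(m)
    return [(c[i],s[i]) for i in range(1,n) if s[i][4]>=amin],m,l
E
python3 - <<'E'
from h import *
T,ct=snap("top"); S,cs=snap("scene")
for nm,lo,hi in (("yel",(15,120,110),(32,255,255)),("red",(170,130,80),(180,255,255)),("red0",(0,170,80),(4,255,255)),("green",(65,60,20),(90,255,255)),("blue",(105,130,30),(122,255,255))):
    for n,im,c in (("top",T,ct),("scene",S,cs)):
        print(nm,n)
        for b,s in blobs(im,lo,hi,6)[0]: print("  ",b,s, onplane(c,b,0.007)[:2])
print(proj(ct,[.4,0,0]),proj(cs,[.4,0,0]))
E
```

```text
yel top
   [ 40.3023 122.4605] [  9 120  65   6 215] [0.8489 0.6282]
   [ 39.3125 134.8462] [  7 132  66   6 208] [0.8145 0.6267]
   [ 35.8458 146.7048] [  5 145  66   4 227] [0.7819 0.6318]
   [364.6119 259.5373] [363 249   4  22  67] [ 0.4971 -0.2178]
   [431.1111 266.7917] [429 257   5  22  72] [ 0.4805 -0.3833]
   [366.5 273. ] [365 272   4   3   8] [ 0.4639 -0.2214]
   [260.8158 278.6842] [258 276   7   7  38] [0.448  0.0403]
   [294.  280.5] [291 277   7   8  42] [ 0.4442 -0.0416]
   [231.6136 281.2273] [228 278   8   7  44] [0.4412 0.112 ]
   [436. 281.] [435 280   3   3   9] [ 0.4458 -0.3933]
   [326.6957 289.6522] [323 286   8   8  46] [ 0.4227 -0.122 ]
yel scene
   [ 2.3333 38.    ] [ 0 37  5  3  6] [-1.4713 -0.0503]
   [38.0833 45.5   ] [34 44  9  4 12] [-1.2444  0.0515]
   [27.6667 48.2222] [24 47  8  3  9] [-1.2383 -0.0003]
   [18.7 50. ] [16 49  7  3 10] [-1.2411 -0.0415]
   [11.8571 51.4286] [10 51  5  2  7] [-1.2421 -0.0727]
   [ 3.5714 53.5714] [ 1 53  6  2  7] [-1.2377 -0.1117]
   [166.5     71.6667] [164  71   6   2   6] [-0.5537  0.3694]
   [113.5     86.6667] [11
[... 1671 characters left out ...]
ene
   [331.7078  41.1464] [ 311    0   46   99 2991] [-0.3677  1.205 ]
   [314.6667  39.7778] [313  35   5  10  36] [-0.437   1.1533]
   [320.3739 166.9255] [ 298  142   47   50 1880] [0.422  0.3531]
blue top
   [391.6295 167.1235] [382 146  26  40 332] [ 0.7373 -0.296 ]
   [279.8734 217.1503] [268 193  24  49 632] [ 0.6022 -0.0055]
blue scene
   [94.8635 44.177 ] [  62    9   59   75 3142] [-1.0844  0.2735]
   [164.3085  54.4574] [162  38   6  29  94] [-0.7422  0.4666]
   [265.4869 240.7041] [248 229  35  25 419] [0.5793 0.0032]
   [288.6635 255.5782] [276 240  35  30 211] [0.6585 0.0125]
   [200.8671 343.2897] [189 321  31  47 504] [ 0.7378 -0.2967]
[276.9581 298.5982] [223.9825 210.0531]
```

Run:
```python
import cv2
t=cv2.imread("pics/top0.png"); s=cv2.imread("pics/scene0.png")
cv2.imwrite("pics/t_a.png",cv2.resize(t[160:330,210:350],None,fx=5,fy=5,interpolation=cv2.INTER_CUBIC)[:600,:700][:,:])
cv2.imwrite("pics/t_b.png",cv2.resize(t[220:300,330:460],None,fx=6,fy=6,interpolation=cv2.INTER_CUBIC))
cv2.imwrite("pics/t_c.png",cv2.resize(t[220:330,90:210],None,fx=5,fy=5,interpolation=cv2.INTER_CUBIC))
cv2.imwrite("pics/s_a.png",cv2.resize(s[180:300,90:340],None,fx=3.2,fy=3.2,interpolation=cv2.INTER_CUBIC))
```

```text
(no output)
```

View crops.

View pics/t_a.png

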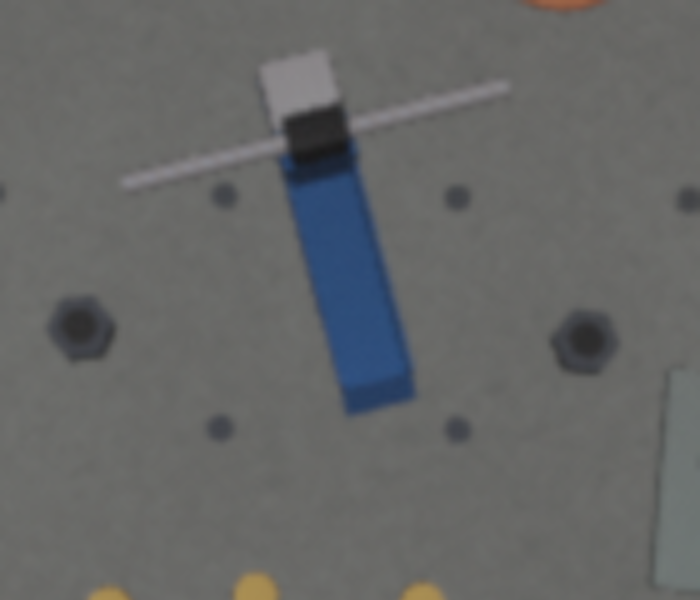

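View pics/t_b.png

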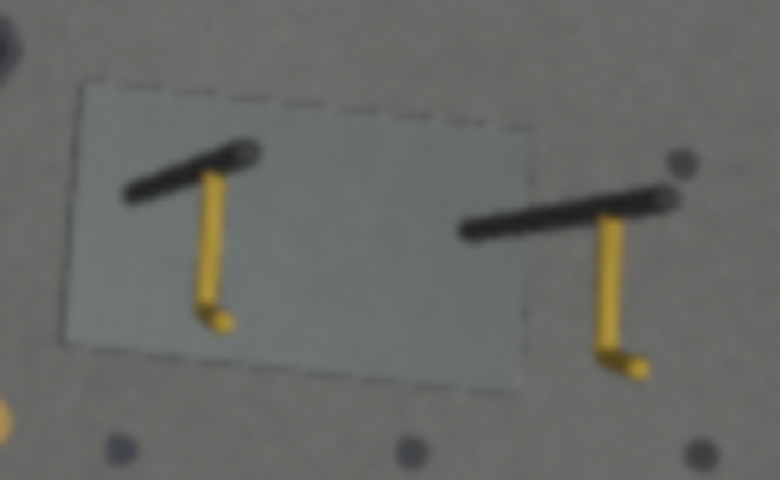

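View pics/t_c.png

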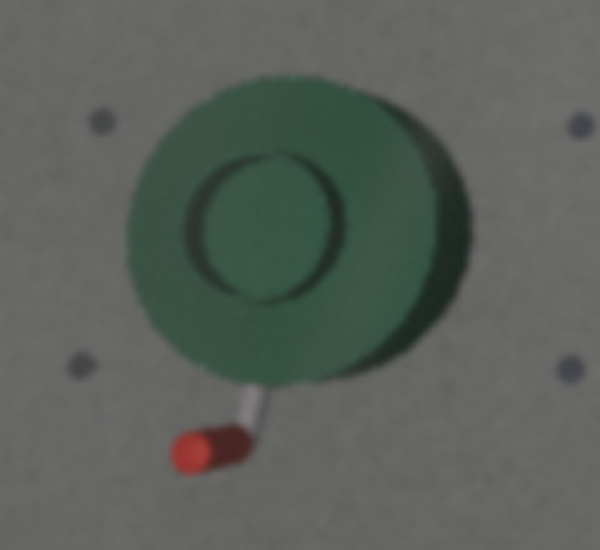

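View pics/s_a.png

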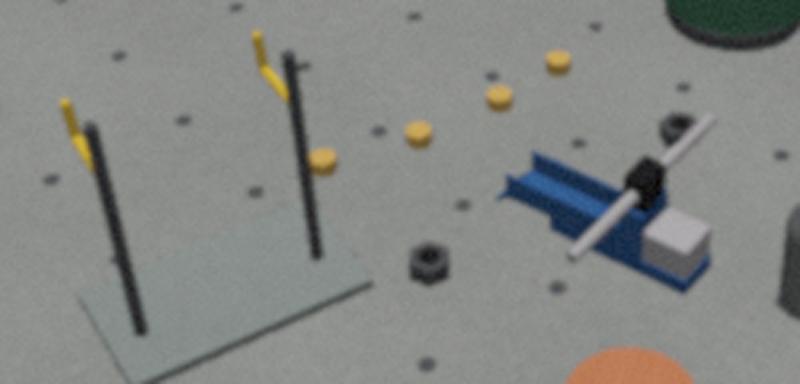

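Run:
```python
import cv2
s=cv2.imread("pics/scene0.png")
cv2.imwrite("pics/s_b.png",cv2.resize(s[115:205,285:375],None,fx=6,fy=6,interpolation=cv2.INTER_CUBIC))
from h import *
c={}
for n in("top","scene"):
    k=imaging.calibration(n); c[n]=(np.array(k["mtx"]),R.from_euler('xyz',k["orientation"]).as_matrix(),np.array(k["xyz"]))
for nm,a,b in (("barL",(235,196.8),(312.5,217.2)),("barR",(311.6,177.4),(268.75,259.4)),
 ("tipL",(367.5,273.8),(170.6,191.25)),("tipR",(436.7,281.5),(110.6,212.2)),("postL",(370.8,245.3),(180.3,197.8)),("postR",(440.8,253),(118.75,220.3))):
    print(nm,*tri([c["top"],c["scene"]],[a,b]))
```

```text
barL [0.6409 0.104  0.0701] 0.0014256374107267317
barR [ 0.6899 -0.0791  0.0737] 0.0016863961971582135
tipL [ 0.4597 -0.1806  0.1821] 0.0016673686548531088
tipR [ 0.4453 -0.3201  0.183 ] 0.0013733863835006727
postL [ 0.5157 -0.1859  0.1979] 0.0009831916592170696
postR [ 0.5017 -0.3253  0.1987] 0.0016018561719941765
```

View pics/s_b.png

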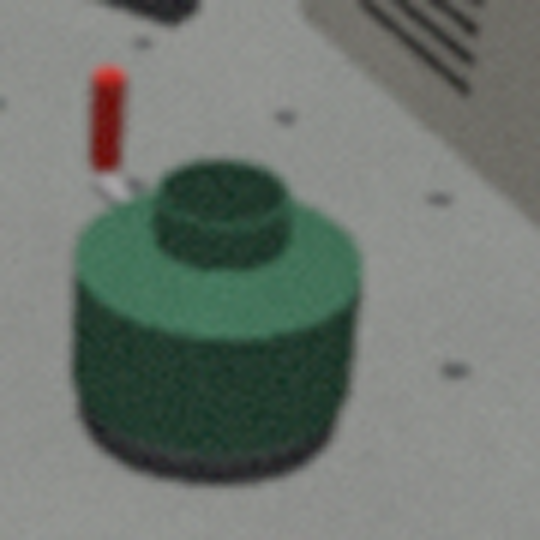

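Run:
```python
from h import *
c={}
for n in("top","scene"):
    k=imaging.calibration(n); c[n]=(np.array(k["mtx"]),R.from_euler('xyz',k["orientation"]).as_matrix(),np.array(k["xyz"]))
for nm,a,b in (("mouth",(142.8,265.6),(322,147.7)),("cranktop",(128,310.6),(303.2,127.5)),
 ("s1",(231.6,281.2),(263.8,199.2)),("s2",(260.8,278.7),(245.5,210.4)),("s3",(294,280.5),(220.5,221.7)),("s4",(326.7,289.6),(190.1,230))):
    print(nm,*tri([c["top"],c["scene"]],[a,b]))
ps=np.deg2rad(105)
for p in ([.55,.05,.22],[.62,-.02,.22]):
    r.move_pose(p,[np.pi,0,ps]); print(r.read_time(),r.read_q())
    im,cam=snap("wrist","w_%d"%(p[0]*100)); print([cam[1].tolist(),cam[2].tolist()])
```

```text
mouth [0.4748 0.2949 0.1222] 0.002230295041697808
cranktop [0.3802 0.3105 0.1425] 0.0005466340294174936
s1 [0.4408 0.1112 0.0081] 0.0008509484044559384
s2 [0.4477 0.0399 0.0075] 0.00042330512054428437
s3 [ 0.4441 -0.0418  0.0079] 0.00024778280056067195
s4 [ 0.4223 -0.1226  0.0087] 0.0009485331386307608
2.225 [0.0923 0.3492 0.125  1.3465 0.0004 1.3997]
[[[0.9654348134210751, -0.24802240724245767, -0.08012806337526225], [0.2606410717471022, 0.920274689915872, 0.2918231087812727], [0.0013611587473199625, -0.3026208528933542, 0.9531100495960384]], [0.5303968567771798, 0.12594435574607954, 0.36341896965119225]]
2.7583 [-0.0324  0.4917  0.3396  1.4199  0.0004  1.2768]
[[[0.9658963246327279, -0.24674506220207765, -0.07849308466278616], [0.25892900253644874, 0.920735918317327, 0.2918923437944668], [0.0002484078626741819, -0.3022618781772527, 0.9532248922968243]], [0.6010661819227237, 0.055012483569462485, 0.3626465670760306]]
```

View pics/w_55.png

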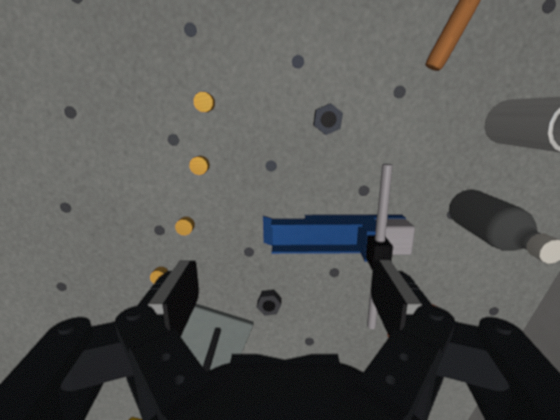

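View pics/w_62.png

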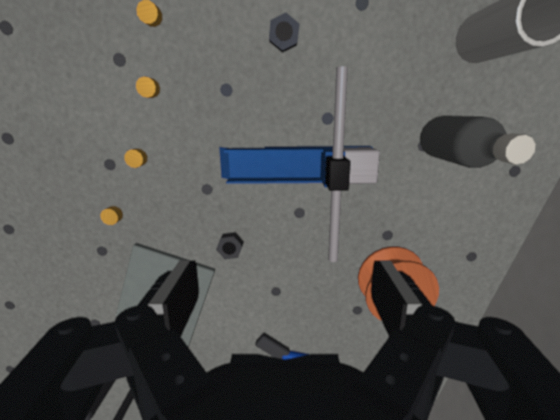

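The scoop is clear in both views: bar ends near (388,165)/(373,328) and (342,67)/(333,261), lip front edge near x=266 and x=222. I'll zoom in for exact corners.

Run:
```python
import cv2
a=cv2.imread("pics/w_55.png"); b=cv2.imread("pics/w_62.png")
cv2.imwrite("pics/z55.png",cv2.resize(a[155:340,255:425],None,fx=3.2,fy=3.2,interpolation=cv2.INTER_CUBIC))
cv2.imwrite("pics/z62.png",cv2.resize(b[60:270,215:385],None,fx=2.8,fy=2.8,interpolation=cv2.INTER_CUBIC))
```

```text
(no output)
```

View pics/z55.png

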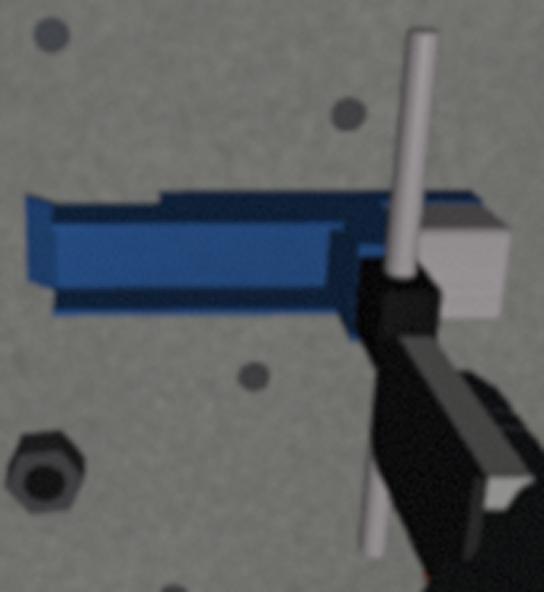

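View pics/z62.png

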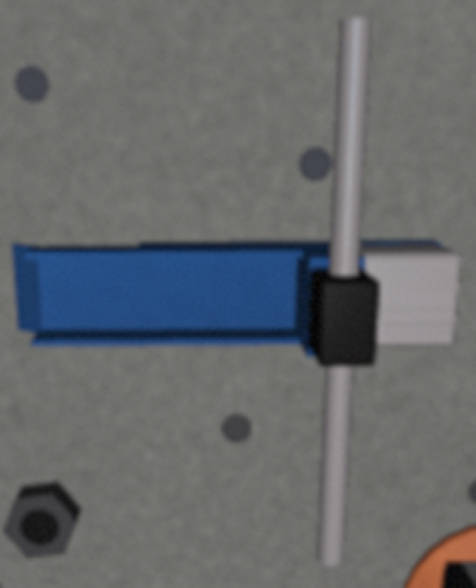

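```bash
cat >> h.py <<'E'
def cam_at(xyz_rot):  # (Rc,pc) -> cam
    pass
E
python3 - <<'E'
from h import *
K=np.array(imaging.calibration("wrist")["mtx"])
A=(K,np.array([[0.9654348134210751, -0.24802240724245767, -0.08012806337526225], [0.2606410717471022, 0.920274689915872, 0.2918231087812727], [0.0013611587473199625, -0.3026208528933542, 0.9531100495960384]]),np.array([0.5303968567771798, 0.12594435574607954, 0.36341896965119225]))
B=(K,np.array([[0.9658963246327279, -0.24674506220207765, -0.07849308466278616], [0.25892900253644874, 0.920735918317327, 0.2918923437944668], [0.0002484078626741819, -0.3022618781772527, 0.9532248922968243]]),np.array([0.6010661819227237, 0.055012483569462485, 0.3626465670760306]))
L=tri([A,B],[(387.5,165),(341.8,66.8)]);Rr=tri([A,B],[(371.6,328.4),(332.9,261.1)])
print(L,Rr)
t1=tri([A,B],[(263.4,216.6),(220.4,147.5)]);t2=tri([A,B],[(263.8,242.5),(222.1,177.5)])
print(t1,t2)
for cam,l,q in((A,(387.5,165),(371.6,328.4)),(B,(341.8,66.8),(332.9,261.1))):
    l=onplane(cam,l,.075);q=onplane(cam,q,.075);print("plane",l,q,(l+q)/2,np.linalg.norm(l-q),np.degrees(np.arctan2(-(l-q)[0],(l-q)[1])))
# slugs
for nm,cam in(("w_55",A),("w_62",B)):
    im=cv2.imread(f"pics/{nm}.png")[:,:,::-1]
    for b,s in blobs(im,(12,120,110),(32,255,255),60)[0]: print(nm,b,s[4],onplane(cam,b,.009))
E
```

```text
(array([0.6402, 0.1038, 0.0758]), np.float64(5.513674991121108e-06)) (array([ 0.6901, -0.0784,  0.0784]), np.float64(8.136799591962712e-05))
(array([ 0.5386, -0.0044,  0.0058]), np.float64(0.00023012975741726173)) (array([ 0.5477, -0.0393,  0.0055]), np.float64(0.00015940249032791282))
plane [0.6405 0.1037 0.075 ] [ 0.6919 -0.0809  0.075 ] [0.6662 0.0114 0.075 ] 0.19162022087093739 15.548897992768678
plane [0.6403 0.1039 0.075 ] [ 0.6912 -0.0799  0.075 ] [0.6658 0.012  0.075 ] 0.19075158344697613 15.462639191691212
w_55 [453.0653  32.3084] 1148 [0.6816 0.2484 0.009 ]
w_55 [203.0791 101.5158] 316 [0.4402 0.112  0.009 ]
w_55 [198.2662 165.2319] 263 [0.4477 0.0396 0.009 ]
w_55 [183.4332 226.682 ] 217 [ 0.4433 -0.0431  0.009 ]
w_55 [155.098  275.2255] 102 [ 0.4179 -0.1225  0.009 ]
w_62 [146.9453  11.3682] 402 [0.4391 0.1128 0.009 ]
w_62 [145.6535  86.5957] 329 [0.4467 0.0402 0.009 ]
w_62 [133.5489 157.985 ] 266 [ 0.4425 -0.0423  0.009 ]
w_62 [108.9821 216.2277] 224 [ 0.4209 -0.1238  0.009 ]
```

```bash
cat >> h.py <<'E'
G=np.array([.6658,.0118]); SY=np.deg2rad(15.4); PS=SY+np.pi/2
def sc(x,y=0): 
    c,s=np.cos(SY),np.sin(SY); return [G[0]+c*x-s*y, G[1]+s*x+c*y]
def line(xy,z,v=.15): r.servo_line([float(xy[0]),float(xy[1]),float(z)],max_speed=v)
def down(xy,z,psi=PS): r.move_pose([float(xy[0]),float(xy[1]),float(z)],[np.pi,0,float(psi)])
def findslug(xy,save=None,rmax=.06):
    im,cam=snap("wrist",save)
    c=[onplane(cam,b,.009)[:2] for b,s in blobs(im,(12,120,110),(32,255,255),60)[0]]
    c=[p for p in c if np.hypot(*(p-np.array(xy)))<rmax]
    c.sort(key=lambda p:np.hypot(*(p-np.array(xy)))); return c
def pick(xy,save=None,open_=.05):
    down(xy,.12); r.grip(open_)
    c=findslug(xy,save); print("slug seen",c)
    if not c: return False
    p=c[0]; line(p,.03,.2); line(p,.004,.08); r.grip(0.0); g=r.read_finger_gap(); print("gap",g,"F",r.read_force(),r.read_time())
    line(p,.09,.2); print("gap lifted",r.read_finger_gap()); return r.read_finger_gap()>.018
def place(x,z=.0235,o=.029):
    down(sc(x),.10); line(sc(x),.045,.15); line(sc(x),z,.06); print("F",r.read_force()); r.grip(o); line(sc(x),.1,.15)
def push(x0,x1):
    r.grip(0.0); line(sc(x0),.1); line(sc(x0),.023,.12); line(sc(x1),.023,.06); print("push F",r.read_force()); line(sc(x1),.1,.15)
E
python3 - <<'E'
from h import *
print(r.read_force())
ok=pick([.4475,.0400],"p1")
if ok: place(-.095)
im,c=snap("wrist","pl1"); print(r.read_time())
E
```

```text
[0.158  0.4149 0.7344]
slug seen [array([0.4486, 0.0394])]
gap 0.017808063984335282 F [-1.722  -0.1008  5.4467] 5.6167
gap lifted 0.017625463963675352
6.25
```

View pics/pl1.png

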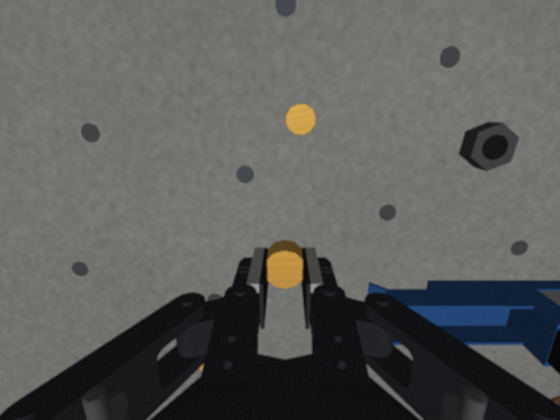

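View pics/p1.png

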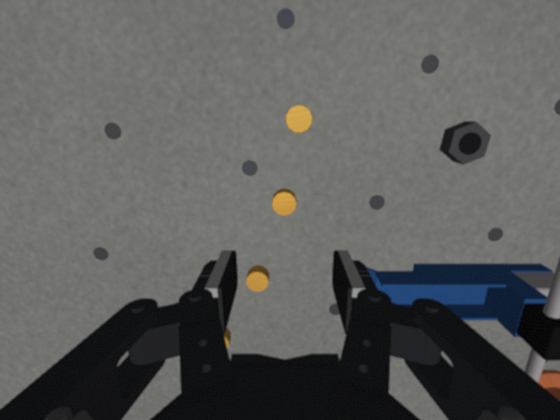

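The first slug is held between the pads at (285,265) in the wrist view. The gap reads 17.7 mm against 22 mm, so the sensor reads low and I'll lower the threshold. Placing it.

```bash
sed -i 's/>.018/>.013/' h.py
python3 - <<'E'
from h import *
print(r.read_force())
place(-.095)
print(r.read_tcp_pos())
line(sc(-.14),.15); im,c=snap("wrist","pl2"); print(r.read_time())
E
```

```text
[-0.2929 -0.2362 -0.4085]
F [ 0.5333 -0.0341  0.2007]
[ 0.5738 -0.0134  0.0995]
9.4667
```

View pics/pl2.png

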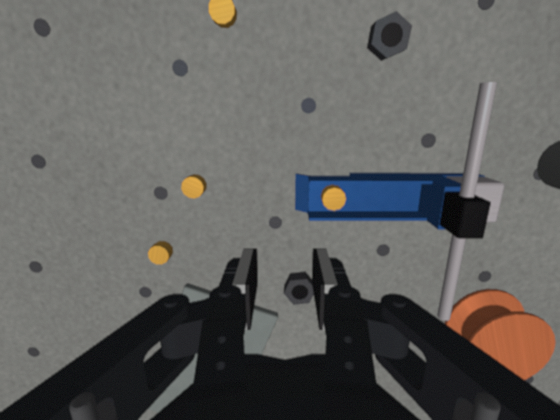

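Slug 1 lies flat in the trough at (334,198). I'll push it back and fetch the next one.

Run:
```python
from h import *
push(-.130,-.070)
print(r.read_time())
if pick([.4425,-.0423],"p2"):
    place(-.095); line(sc(-.14),.15)
im,c=snap("wrist","pl3"); print(r.read_time())
```

```text
push F [ 0.3809 -0.6189 -0.5315]
12.9583
slug seen [array([ 0.4444, -0.0422])]
gap 0.017927039171597103 F [-1.8504  0.0537  5.9267] 15.7
gap lifted 0.017437440358789167
F [ 0.8261 -0.4097 -0.2846]
19.4833
```

View pics/pl3.png

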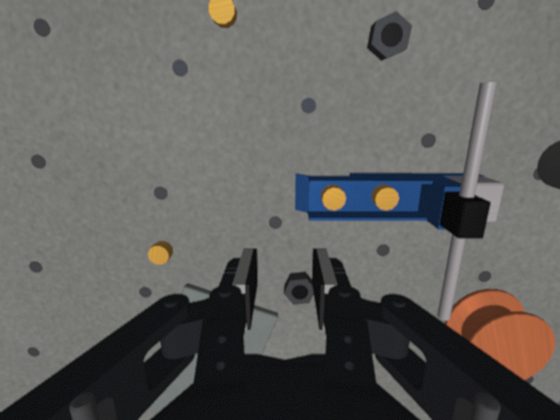

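Slugs 1 and 2 sit flat at (386,198) and (334,198), so the closed finger's half thickness is about 9 mm. Continuing with slug 3.

Run:
```python
from h import *
push(-.130,-.076)
if pick([.4209,-.1238],"p3"):
    place(-.096); push(-.13,-.0865); r.grip(.05); line(sc(-.14),.15)
im,c=snap("wrist","pl4"); print(r.read_time())
```

```text
push F [ 0.0715  0.0648 -0.2516]
slug seen [array([ 0.4231, -0.1226])]
gap 0.018088762688148068 F [-1.1265 -0.2075  5.6712] 25.775
gap lifted 0.01802558570443008
F [ 0.4392  0.0102 -1.0746]
push F [-0.0474 -0.4607 -0.004 ]
33.4083
```

View pics/pl4.png

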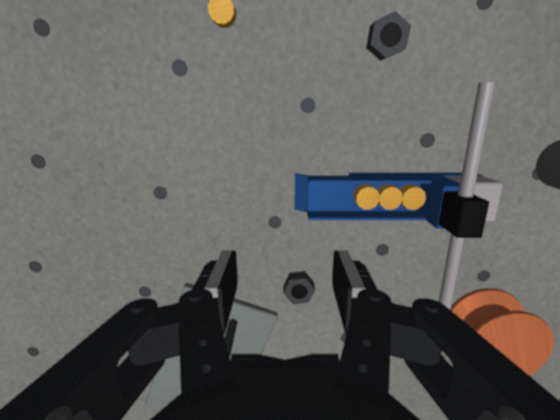

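Three slugs are packed against the post at (368–413,198), and the scoop has not moved. Fetching the fourth.

Run:
```python
from h import *
if pick([.440,.112],"p4"):
    place(-.102,o=.026); push(-.135,-.107); line(sc(-.14),.15)
im,c=snap("wrist","pl5"); print(r.read_time())
```

```text
slug seen [array([0.4412, 0.1111])]
gap 0.01743698784978422 F [-1.5411  0.2764  6.3399] 35.8583
gap lifted 0.017954231028050455
F [ 0.2083 -0.7748  0.185 ]
push F [-0.0199  0.2353 -0.0504]
42.5333
```

View pics/pl5.png

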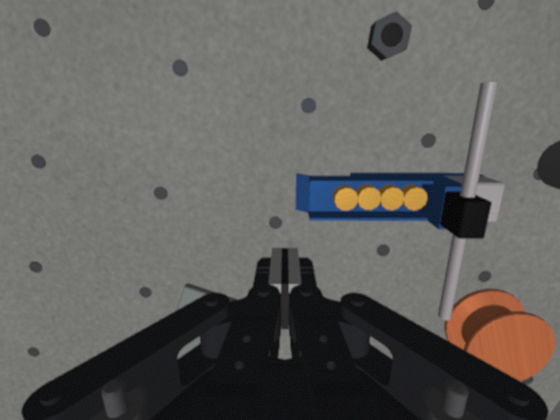

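All four slugs are in the trough at (346–416,198). Next, precise wrist views of the drum and the stand.

Run:
```python
from h import *
import pickle
D={}
for n,p in (("d1",[.42,.22,.26]),("d2",[.48,.28,.26]),("st1",[.50,-.22,.27]),("st2",[.43,-.28,.27])):
    r.move_pose(p,[np.pi,0,np.deg2rad(105)]); im,c=snap("wrist",n); D[n]=c
pickle.dump(D,open("cams.pkl","wb")); print(r.read_time())
a=np.hstack([cv2.imread(f"pics/{n}.png") for n in("d1","d2")]);cv2.imwrite("pics/dd.png",cv2.resize(a,(800,300)))
a=np.hstack([cv2.imread(f"pics/{n}.png") for n in("st1","st2")]);cv2.imwrite("pics/ss.png",cv2.resize(a,(800,300)))
```

```text
46.5583
```

View pics/dd.png

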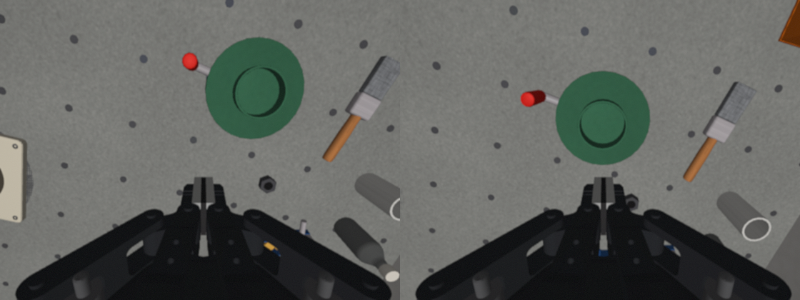

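View pics/ss.png

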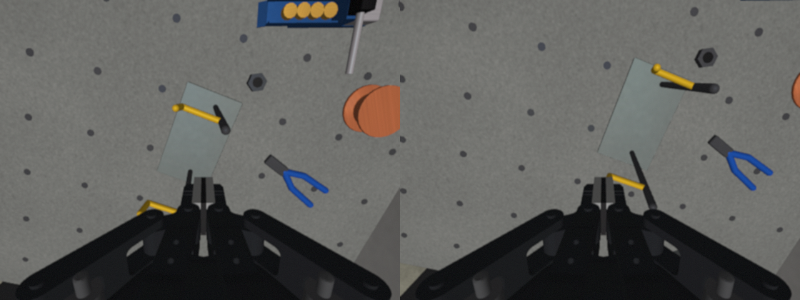

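Run:
```python
import cv2,numpy as np
def z(n,x0,x1,y0,y1,f): 
    return cv2.resize(cv2.imread(f"pics/{n}.png")[y0:y1,x0:x1],None,fx=f,fy=f,interpolation=cv2.INTER_CUBIC)
cv2.imwrite("pics/dz.png",np.hstack([z("d1",240,440,40,210,2),z("d2",160,360,90,260,2)]))
cv2.imwrite("pics/sz.png",np.hstack([z("st1",180,340,100,310,2.5),z("st2",260,460,70,310,2)[:525,:]][0:1]))
cv2.imwrite("pics/sz2.png",z("st2",270,470,70,310,2.4))
```

```text
(no output)
```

View pics/dz.png

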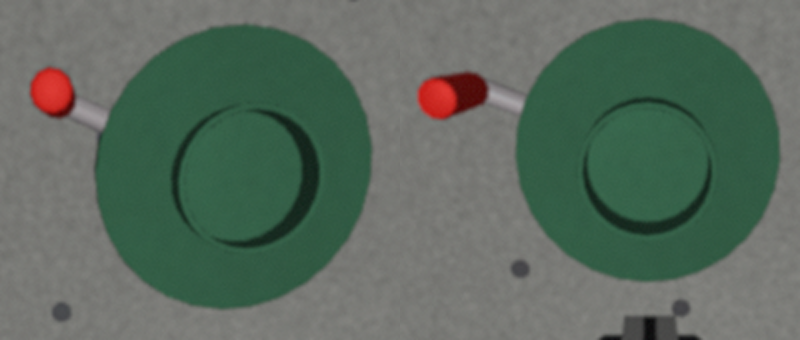

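View pics/sz.png

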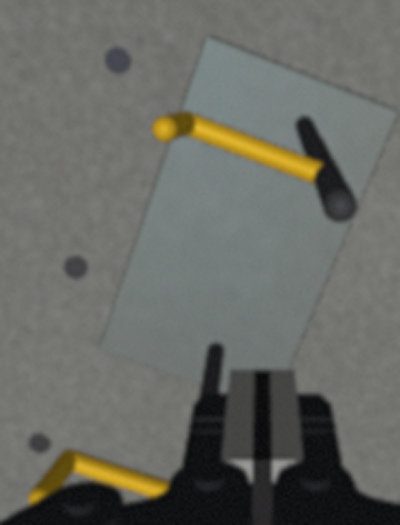

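View pics/sz2.png

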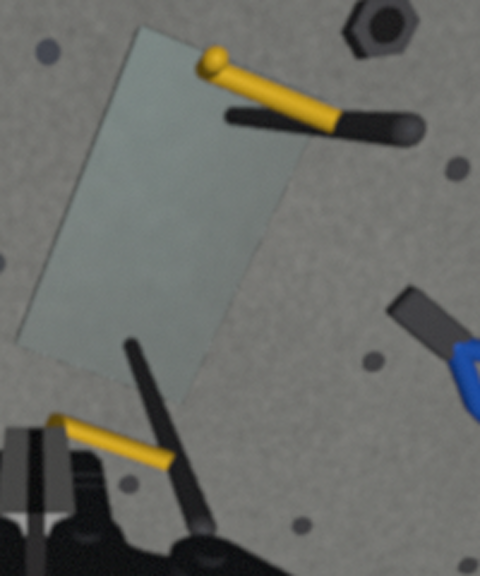

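Run:
```python
from h import *
import pickle
D=pickle.load(open("cams.pkl","rb"))
c={}
for n in("top","scene"):
    k=imaging.calibration(n); c[n]=(np.array(k["mtx"]),R.from_euler('xyz',k["orientation"]).as_matrix(),np.array(k["xyz"]))
m=tri([D["d1"],D["d2"]],[(364.2,128.3),(284,176.5)]);print("mouth",m)
m4=tri([D["d1"],D["d2"],c["top"],c["scene"]],[(364.2,128.3),(284,176.5),(142.8,265.6),(322,147.7)]);print("mouth4",m4)
for n,uv in(("d1",(364.2,128.3)),("d2",(284,176.5))): print(onplane(D[n],uv,.127))
k=tri([D["d1"],D["d2"]],[(266,86),(178.5,139.5)]);print("crank",k)
for n,uv in(("d1",(266,86)),("d2",(178.5,139.5))): print(onplane(D[n],uv,.147))
print("drum axis dist", np.linalg.norm(k[0][:2]-m[0][:2]))
tl=tri([D["st1"],D["st2"]],[(246,151.2),(359.2,95)]);print("tipL",tl)
pl=tri([D["st1"],D["st2"]],[(316,182.4),(440,124.2)]);print("postL",pl)
print("postL plane.205",onplane(D["st1"],(316,182.4),.205),onplane(D["st2"],(440,124.2),.205))
print("tipL plane.187",onplane(D["st1"],(246,151.2),.187),onplane(D["st2"],(359.2,95),.187))
print("postR plane.205",onplane(D["st2"],(354.6,290),.205))
print("bendR plane.165",onplane(D["st2"],(292.9,245),.160))
print("junL/R",onplane(D["st2"],(334/2.4+270,120/2.4+70),.160),onplane(D["st2"],(172/2.4+270,462/2.4+70),.160))
```

```text
mouth (array([0.4755, 0.2977, 0.1246]), np.float64(0.0011729297225770107))
mouth4 (array([0.4752, 0.2964, 0.1215]), np.float64(0.0034126919006428782))
[0.4739 0.2984 0.127 ]
[0.4762 0.2973 0.127 ]
crank (array([0.3819, 0.309 , 0.1468]), np.float64(0.00023773125726858817))
[0.3821 0.3088 0.147 ]
[0.3818 0.3092 0.147 ]
drum axis dist 0.09421380658579702
tipL (array([ 0.4605, -0.1802,  0.1825]), np.float64(6.737133603456827e-05))
postL (array([ 0.5161, -0.1858,  0.2017]), np.float64(5.133127310447279e-05))
postL plane.205 [ 0.5156 -0.1852  0.205 ] [ 0.5145 -0.1861  0.205 ]
tipL plane.187 [ 0.4608 -0.1795  0.187 ] [ 0.4595 -0.1808  0.187 ]
postR plane.205 [ 0.501  -0.3232  0.205 ]
bendR plane.165 [ 0.4492 -0.3177  0.16  ]
junL/R [ 0.5112 -0.1855  0.16  ] [ 0.4988 -0.3233  0.16  ]
```

```bash
cat >> h.py <<'E'
MOUTH=np.array([.475,.2975,.127]); SEAT=np.array([.4784,-.2525,.165]); STY=np.deg2rad(-5.9)
TIP=np.array([-.1288,0,-.0666])
def pose_grip(Gp,theta,nose_down=0.,v=1,off=-.017):
    Rs=R.from_euler('z',theta)*R.from_euler('y',-nose_down)
    Rt=Rs*R.from_euler('z',v*np.pi/2)*R.from_euler('x',np.pi)
    return np.array(Gp)+Rs.apply([0,0,off]), Rt.as_euler('xyz')
def pose_tip(Tp,theta,nose_down=0.,v=1,off=-.017):
    Rs=R.from_euler('z',theta)*R.from_euler('y',-nose_down)
    return pose_grip(np.array(Tp)-Rs.apply(TIP),theta,nose_down,v,off)
E
python3 - <<'E'
from h import *
ran=np.array([[-2.72,2.72],[-1.05,1.87],[-1.09,1.28],[-1.99,2.15],[-1.42,1.44],[-3.14,3.14]])
for v in(1,-1):
  for phi in range(60,200,15):
    th=np.deg2rad(phi)-np.pi; d=np.array([np.cos(np.deg2rad(phi)),np.sin(np.deg2rad(phi)),0])
    o=[]
    for a,dz in((-8,.05),(0,.05),(0,-.006),(20,-.01),(35,-.012),(45,-.014)):
        p,e=pose_tip(MOUTH-d*.010+[0,0,dz],th,np.deg2rad(a),v); q=r.solve_ik(p.tolist(),e.tolist()); o.append(q)
    print(v,phi,[None if q is None else np.round(q,2).tolist() for q in(o[0],o[2],o[-1])], [q is not None for q in o])
E
```

```text
1 60 [[0.34, 0.05, -0.3, 1.12, 0.09, -2.27], [0.41, 0.17, -0.25, 1.15, 0.0, -2.21], None] [True, True, True, True, True, False]
1 75 [[0.27, 0.13, -0.2, 1.17, 0.12, -2.61], [0.36, 0.22, -0.19, 1.17, 0.0, -2.52], [0.71, 0.8, 0.64, 2.11, -0.41, -2.02]] [True, True, True, True, True, True]
1 90 [[0.23, 0.22, -0.09, 1.23, 0.14, -2.91], [0.32, 0.28, -0.11, 1.19, 0.0, -2.82], [0.75, 0.72, 0.51, 1.96, -0.54, -2.22]] [True, True, True, True, True, True]
1 105 [[0.22, 0.33, 0.05, 1.3, 0.14, 3.1], [0.31, 0.35, -0.01, 1.21, 0.0, -3.09], [0.79, 0.62, 0.35, 1.77, -0.66, -2.45]] [True, True, True, True, True, True]
1 120 [[0.23, 0.43, 0.2, 1.39, 0.13, 2.85], [0.31, 0.41, 0.09, 1.25, 0.0, 2.93], [0.82, 0.51, 0.18, 1.52, -0.74, -2.74]] [True, True, True, True, True, True]
1 135 [[0.27, 0.53, 0.36, 1.47, 0.12, 2.62], [0.33, 0.48, 0.2, 1.29, 0.0, 2.69], [0.83, 0.39, -0.01, 1.22, -0.78, -3.08]] [True, True, True, True, True, True]
1 150 [[0.31, 0.62, 0.52, 1.56, 0.1, 2.4], [0.37, 0.54, 0.3, 1.33, 0.0, 2.46], [0.82, 0.27, -0.18, 0.9, -0.76, 2.83]] [True, True, True, True, True, True]
1 165 [[0.36, 0.71,
[... 1323 characters left out ...]
.22, -0.78, 0.06]] [True, True, True, True, True, True]
-1 150 [[0.31, 0.62, 0.52, 1.56, 0.1, -0.74], [0.37, 0.54, 0.3, 1.33, 0.0, -0.68], [0.82, 0.27, -0.18, 0.9, -0.76, -0.31]] [True, True, True, True, True, True]
-1 165 [[0.36, 0.71, 0.67, 1.65, 0.08, -0.95], [0.41, 0.6, 0.39, 1.36, -0.0, -0.9], [0.79, 0.16, -0.34, 0.61, -0.66, -0.68]] [True, True, True, True, True, True]
-1 180 [[0.42, 0.78, 0.81, 1.72, 0.06, -1.15], [0.45, 0.64, 0.47, 1.4, 0.0, -1.12], [0.74, 0.09, -0.46, 0.39, -0.5, -1.0]] [True, True, True, True, True, True]
-1 195 [[0.49, 0.83, 0.91, 1.78, 0.03, -1.35], [0.5, 0.67, 0.52, 1.42, -0.0, -1.33], [0.66, 0.04, -0.53, 0.25, -0.28, -1.28]] [True, True, True, True, True, True]
```

Keeping the current heading (spout at 195°) works, so no rotation is needed while loaded. Next I'll grasp the scoop and lift it slightly nose-up.

```bash
cat >> h.py <<'E'
def sline(pe,v=.15): r.servo_line([float(x) for x in pe[0]],[float(x) for x in pe[1]],max_speed=v)
def smove(pe): r.move_pose([float(x) for x in pe[0]],[float(x) for x in pe[1]])
E
python3 - <<'E'
from h import *
G3=[G[0],G[1],.072]
for z,a in((.16,0),(.072,0),(.22,-8)):
    p,e=pose_grip([G[0],G[1],z],SY,np.deg2rad(a)); print(r.solve_ik(p.tolist(),e.tolist()))
r.grip(.05)
line(sc(-.14),.17)
smove(pose_grip([G[0],G[1],.15],SY)); im,c=snap("wrist","g1")
print(proj(c,[*G,.087]),r.read_time())
cv2.imwrite("pics/g1.png",im[:,:,::-1])
E
```

```text
[0.0177 0.6186 0.3538 1.306  0.     1.3197]
[0.0177 0.6808 0.2277 1.1177 0.     1.3197]
[ 0.0318  0.7244  0.6887  1.6709 -0.0327  1.336 ]
[283.9013 230.0231] 49.8667
```

View pics/g1.png

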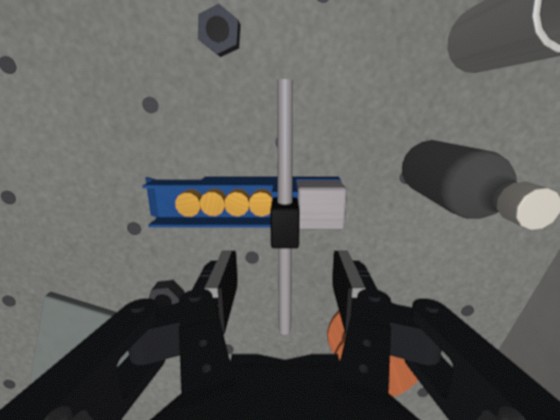

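The block top centre is at (285,231), against a predicted (284,230), so it is aligned. Grasping.

Run:
```python
from h import *
sline(pose_grip([*G,.072],SY),.1); print(r.read_force())
r.grip(0.0); print("gap",r.read_finger_gap(),r.read_force())
sline(pose_grip([*G,.090],SY),.04); print(r.read_force(),r.read_moment(),r.read_finger_gap())
sline(pose_grip([*G,.200],SY,np.deg2rad(-8)),.08)
print(r.read_force(),r.read_finger_gap(),r.read_time()); im,c=snap("wrist","g2")
im,c=snap("scene","g2s")
cv2.imwrite("pics/g2s.png",cv2.resize(im[100:300,180:420,::-1],None,fx=3,fy=3))
```

```text
[0.1171 0.1727 0.6815]
gap 0.018912497849766025 [-0.74    0.2974  3.6607]
[-0.449  -0.0243 -4.8732] [ 0.0188 -0.1078 -0.0301] 0.019147753514499672
[-0.427   0.1315 -4.533 ] 0.018935831280409543 53.3
```

View pics/g2.png

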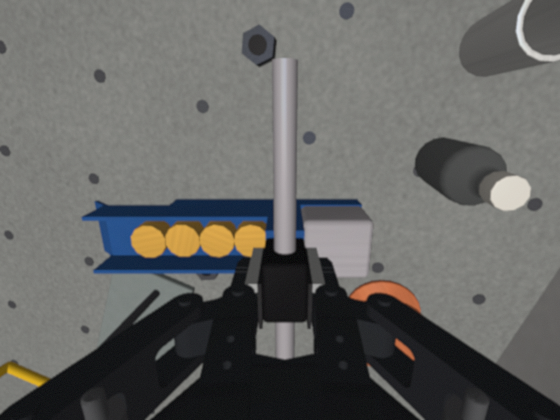

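View pics/g2s.png

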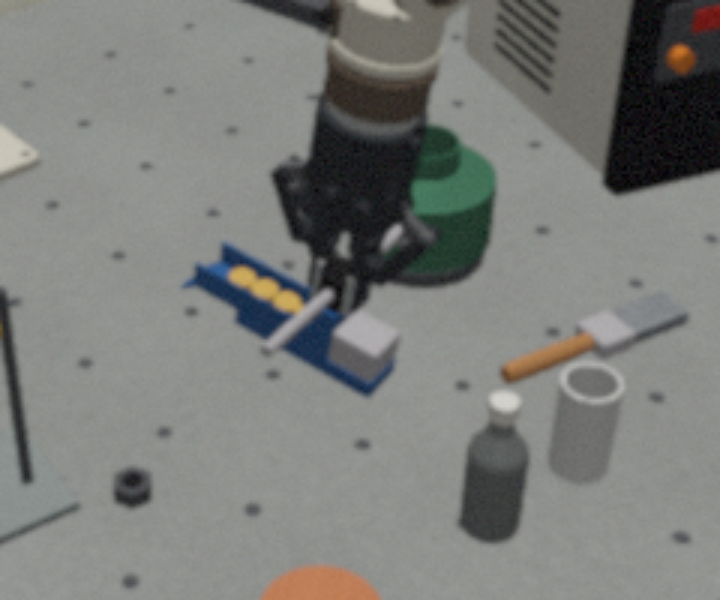

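Force says 0.54 kg is held, which matches the scoop plus four slugs, and all four are visible. Moving over the drum.

Run:
```python
from h import *
th=SY; d=-np.array([np.cos(th),np.sin(th),0]); T=MOUTH-d*.010
sline(pose_tip(T+[0,0,.045],th,np.deg2rad(-8)),.12)
sline(pose_tip(T+[0,0,.025],th,0),.04)
im,c=snap("wrist","h1"); print(proj(c,T+[0,0,.025]),proj(c,MOUTH),r.read_time(),r.read_force(),r.read_tcp_pos())
im,c=snap("scene"); print(proj(c,T+[0,0,.025]),proj(c,MOUTH))
cv2.imwrite("pics/h1s.png",cv2.resize(im[80:230,240:440,::-1],None,fx=4,fy=4,interpolation=cv2.INTER_CUBIC))
```

```text
[ 99.2205 226.9727] [105.3423 215.0405] 56.7667 [ 0.0654 -0.5643 -5.0064] [0.6089 0.3342 0.2022]
[325.7147 139.5055] [322.048  146.1834]
```

View pics/h1.png

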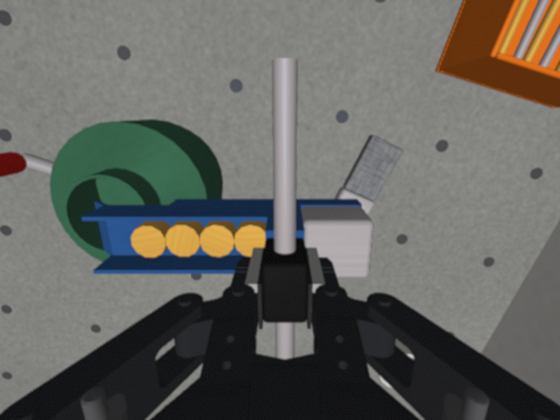

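View pics/h1s.png

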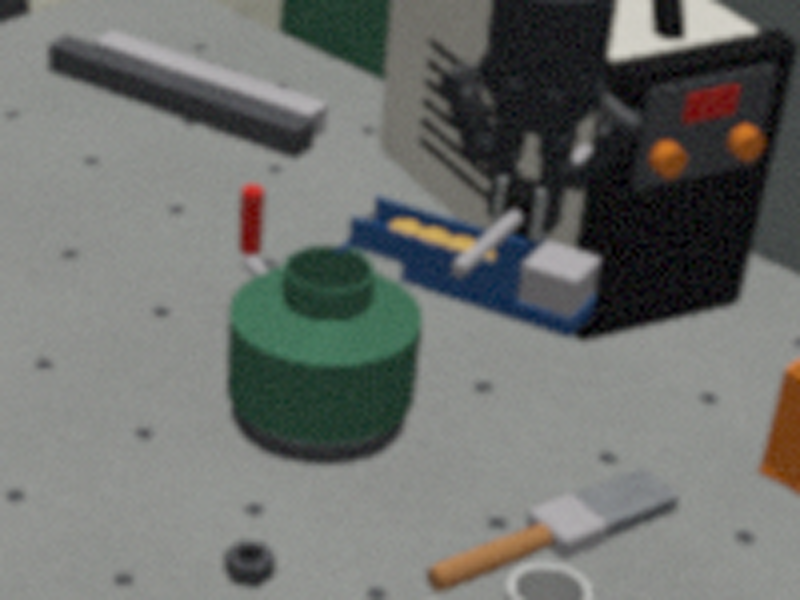

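Run:
```python
from h import *
th=SY; d=-np.array([np.cos(th),np.sin(th),0]); T=MOUTH-d*.010
Rz=R.from_euler('z',th)
im,c=snap("wrist"); S,cs=snap("scene")
g=T+[0,0,.025]-Rz.apply(TIP)
pts=[g+Rz.apply(q) for q in ([-.1288,.0185,-.0666],[-.1288,-.0185,-.0666],[-.115,.0185,-.055],[-.115,-.0185,-.055],[-.115,.0185,-.035],[-.115,-.0185,-.035])]
def draw(I,c,f,x0,y0,x1,y1,n):
    I=cv2.resize(I[y0:y1,x0:x1,::-1].copy(),None,fx=f,fy=f,interpolation=cv2.INTER_CUBIC)
    P=lambda X:tuple(int(v) for v in (proj(c,X)-[x0,y0]+.5)*f)
    for i,p in enumerate(pts): cv2.circle(I,P(p),2,(255,255,255) if i<2 else (0,255,255),-1)
    for a in np.linspace(0,2*np.pi,60): cv2.circle(I,P(MOUTH+.033*np.array([np.cos(a),np.sin(a),0])),1,(255,0,255),-1)
    cv2.imwrite(n,I)
draw(im,c,4,30,130,220,280,"pics/o1.png"); draw(S,cs,7,290,110,390,190,"pics/o2.png")
```

```text
(no output)
```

View pics/o1.png

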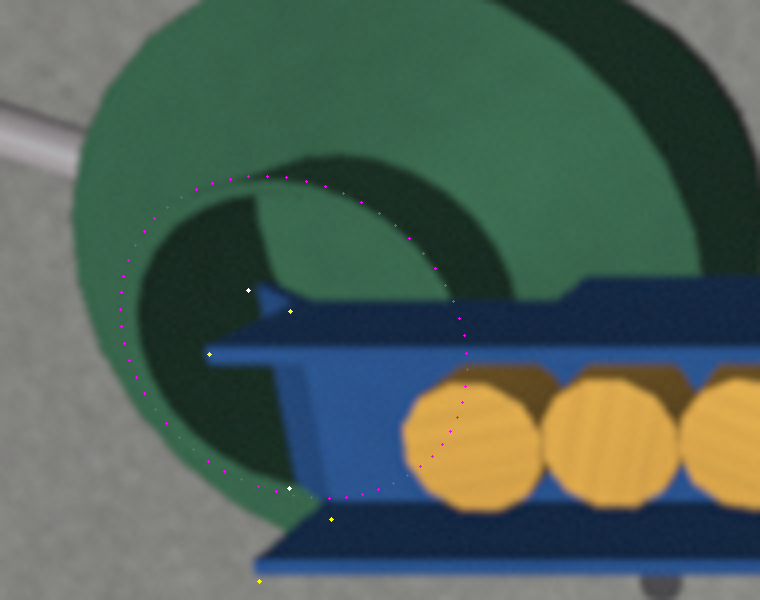

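View pics/o2.png

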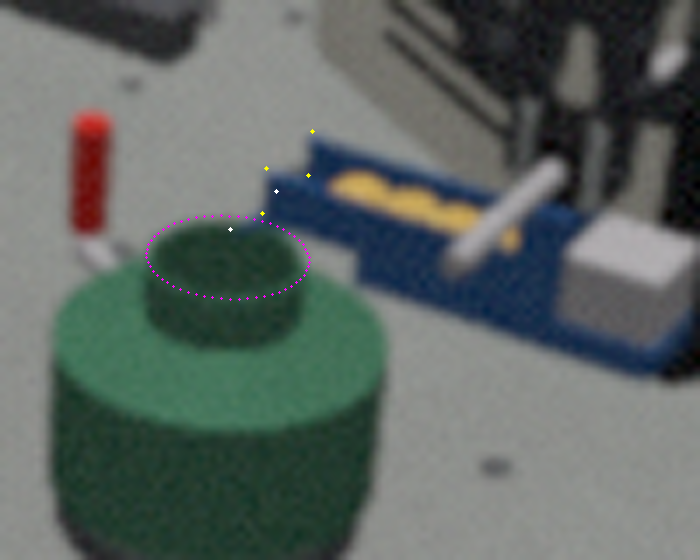

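In the overlay the lip sits over the mouth within 2–3 mm of prediction and is perhaps 1–2 mm low. Lowering level with a force check, then tilting in stages.

Run:
```python
from h import *
th=SY; d=-np.array([np.cos(th),np.sin(th),0]); T=MOUTH-d*.008
for z in (.010,.002,-.002,-.005):
    sline(pose_tip(T+[0,0,z],th,0),.03); print(z,r.read_force(),r.read_moment())
    if abs(r.read_force()[2]+5)>3: break
r.wait(.4)
im,c=snap("wrist","l1"); S,cs=snap("scene")
cv2.imwrite("pics/l1s.png",cv2.resize(S[110:190,290:390,::-1],None,fx=6,fy=6,interpolation=cv2.INTER_CUBIC)); print(r.read_time())
```

```text
0.01 [-0.1066 -0.2477 -5.0216] [-0.0114 -0.0963  0.0204]
0.002 [-0.3194  0.2763 -4.6727] [ 0.0269 -0.0982  0.0249]
-0.002 [ 0.2113  0.004  -5.4581] [ 0.0471 -0.0978 -0.0084]
-0.005 [-1.3492 -0.151  -4.6951] [-0.014  -0.0536 -0.0382]
59.025
```

View pics/l1s.png

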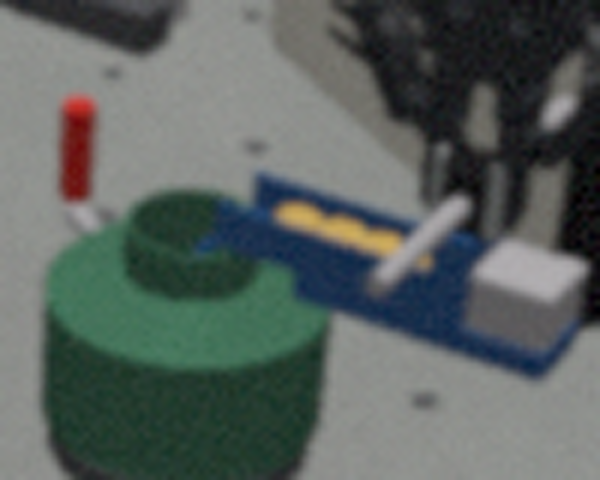

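View pics/l1.png

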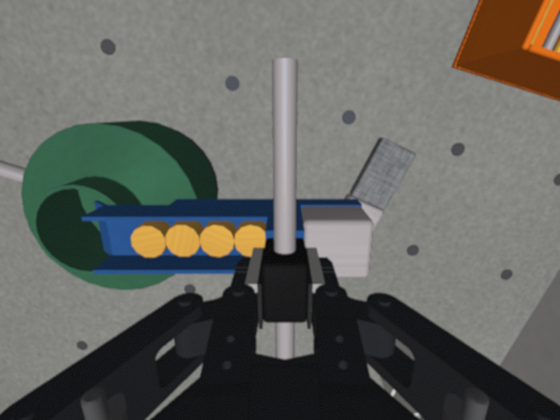

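The lip's tip is inside the mouth with light contact on the rim, the scoop is level and all four slugs are aboard. Tilting now.

Run:
```python
from h import *
th=SY; d=-np.array([np.cos(th),np.sin(th),0]); T=MOUTH-d*.008
for z,a in ((-.005,6),(-.006,12),(-.008,18),(-.010,25),(-.011,32),(-.012,40)):
    sline(pose_tip(T+[0,0,z],th,np.deg2rad(a)),.05); r.wait(.4); print(a,r.read_force(),r.read_moment())
r.wait(.4)
im,c=snap("wrist","t1"); S,cs=snap("scene")
cv2.imwrite("pics/t1s.png",cv2.resize(S[70:190,270:420,::-1],None,fx=5,fy=5,interpolation=cv2.INTER_CUBIC)); print(r.read_time())
```

```text
6 [-0.2038  0.2591 -4.7849] [-0.023   0.1654  0.0062]
12 [-0.5084  0.6762 -5.1695] [-0.0905  0.3656 -0.0256]
18 [-0.7788 -0.7514 -4.3464] [-0.1438  0.5387  0.0472]
25 [-0.5396  0.251  -3.0193] [-0.2092  0.6963 -0.0438]
32 [ 0.6252 -0.2341 -4.178 ] [-0.2156  0.8796  0.0309]
40 [ 0.2369 -0.5117 -3.511 ] [-0.2829  1.0073 -0.0008]
64.6583
```

View pics/t1s.png

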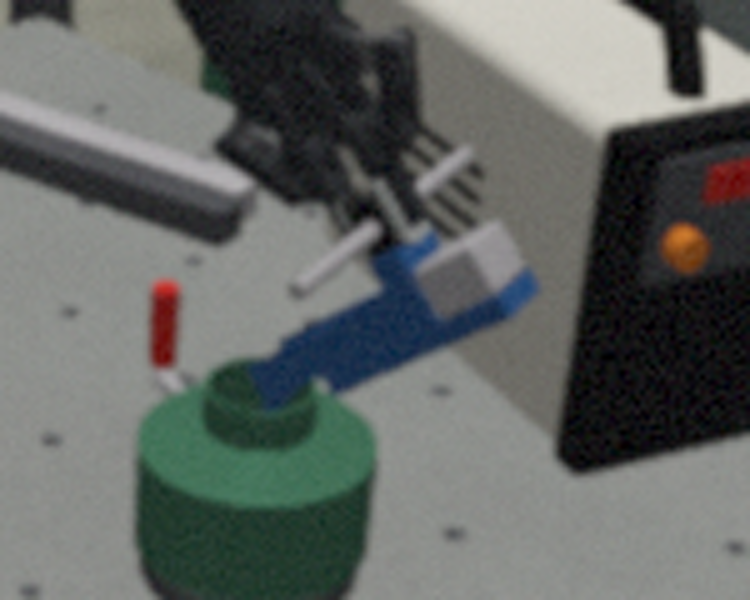

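View pics/t1.png

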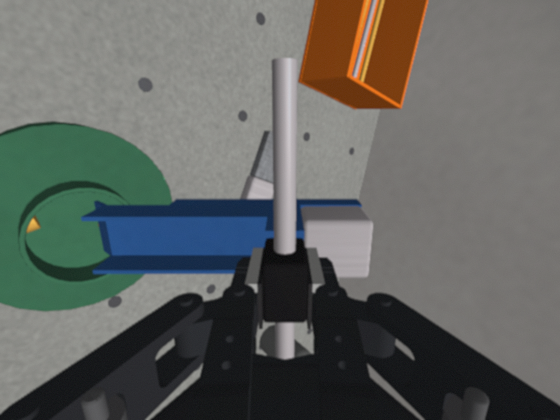

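The trough is empty and a slug shows inside the drum at (33,226). I'll raise, level and check for strays.

Run:
```python
from h import *
r.wait(.2)
th=SY; d=-np.array([np.cos(th),np.sin(th),0]); T=MOUTH-d*.008
a=np.deg2rad(40)
sline(pose_tip(T+[0,0,.05],th,a),.12)
sline(pose_tip(T-d*.06+[0,0,.06],th,0),.15)
print(r.read_force())
im,c=snap("wrist","u1"); t,ct=snap("top","u1t"); S,cs=snap("scene")
print([ (b,s[4],onplane(ct,b,.007)[:2]) for b,s in blobs(t,(15,120,110),(32,255,255),15)[0]])
print([ (b,s[4],onplane(cs,b,.007)[:2]) for b,s in blobs(S,(15,120,110),(32,255,255),25)[0]])
print(r.read_time())
```

```text
[ 0.608  -1.4528 -2.4927]
[(array([364.6119, 259.5373]), np.int32(67), array([ 0.4971, -0.2178])), (array([431.1081, 267.0946]), np.int32(74), array([ 0.4798, -0.3833]))]
[(array([ 8.96, 52.16]), np.int32(25), array([-1.2408, -0.0864])), (array([546.069 , 133.9655]), np.int32(29), array([0.7735, 1.1019])), (array([472.8496, 177.2035]), np.int32(113), array([0.7588, 0.6688])), (array([482.7266, 182.3906]), np.int32(128), array([0.793 , 0.6669])), (array([173.7797, 201.4576]), np.int32(59), array([ 0.2844, -0.0912])), (array([113.6875, 221.7812]), np.int32(64), array([ 0.2598, -0.2618])), (array([362.8333, 217.9667]), np.int32(60), array([0.6769, 0.2644]))]
67.6583
```

View pics/u1.png

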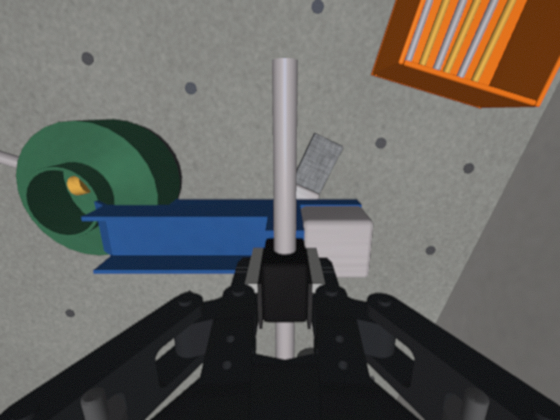

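View pics/u1t.png

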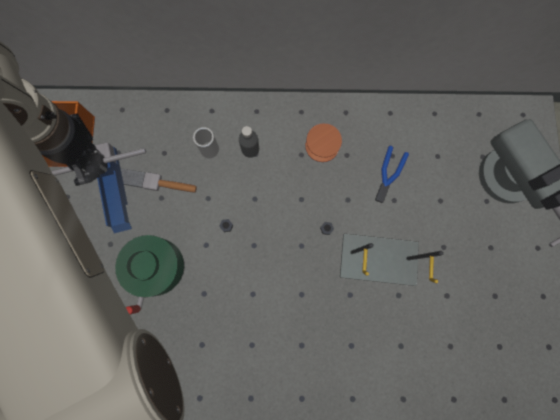

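No strays on the bench. Next I'll take the scoop over the stand.

Run:
```python
from h import *
p=np.array(r.read_tcp_pos()); 
sline(pose_grip([.62,.20,.31],SY),.25)
smove(pose_grip([SEAT[0],SEAT[1],.31],STY))
sline(pose_grip([SEAT[0],SEAT[1],.225],STY),.12)
im,c=snap("wrist","k1"); S,cs=snap("scene"); t,ct=snap("top","k1t")
def bar(g): 
    Rz=R.from_euler('z',STY); return [np.array(g)+Rz.apply([0,s*y,0]) for y in(.07,.095) for s in (1,-1)]
I=S[:,:,::-1].copy(); f=4;x0,y0=70,110
I=cv2.resize(I[y0:y0+150,x0:x0+190],None,fx=f,fy=f,interpolation=cv2.INTER_CUBIC)
for X in bar([SEAT[0],SEAT[1],.225]): cv2.circle(I,tuple(int(v) for v in (proj(cs,X)-[x0,y0]+.5)*f),3,(255,0,255),-1)
for X in bar(SEAT)[:2]: cv2.circle(I,tuple(int(v) for v in (proj(cs,X)-[x0,y0]+.5)*f),3,(0,255,0),-1)
cv2.imwrite("pics/k1s.png",I)
print(r.read_time(),r.read_force())
```

```text
71.2167 [ 0.4655  0.6745 -2.3299]
```

View pics/k1s.png

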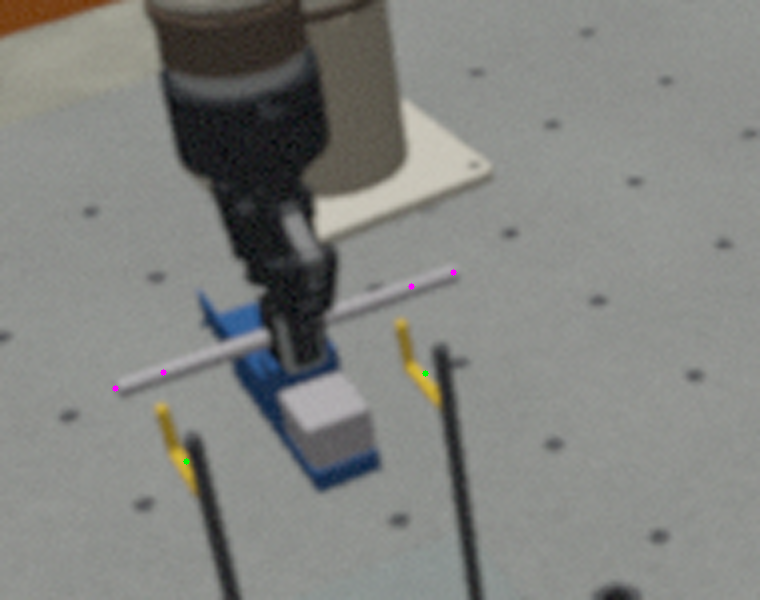

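View pics/k1.png

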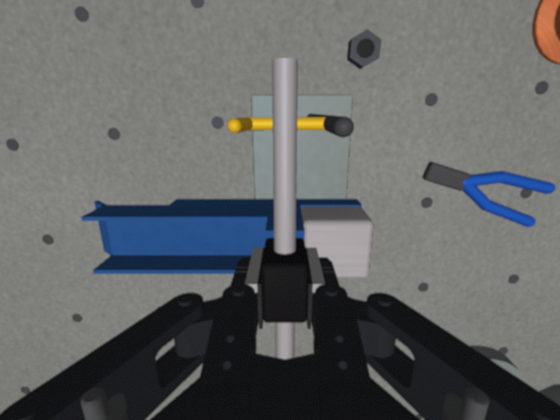

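The bar (column 285) lies between the hook tip (235) and the post (342), and the scene overlay agrees to about 1 mm. Lowering stepwise onto the hooks.

Run:
```python
from h import *
sline(pose_grip([SEAT[0],SEAT[1],.175],STY),.08); print(r.read_force(),r.read_moment())
for z in np.arange(.171,.160,-.001):
    sline(pose_grip([SEAT[0],SEAT[1],z],STY),.03); r.wait(.1); f=np.mean([r.read_force()[2] for _ in range(3)]); print(round(z,4),f,r.read_force())
    if f>0.5: break
S,cs=snap("scene"); im,c=snap("wrist","k2")
cv2.imwrite("pics/k2s.png",cv2.resize(S[110:260,70:260,::-1],None,fx=4,fy=4,interpolation=cv2.INTER_CUBIC)); print(r.read_time(),r.read_tcp_pos())
```

```text
[ 0.9301 -0.1607 -3.6305] [-0.0042 -0.0659  0.0868]
0.171 -3.7955700780115316 [-0.2578 -0.0449 -3.7956]
0.17 -2.273913825287808 [ 0.4761  0.2785 -2.2739]
0.169 -3.926682562494529 [ 0.5539 -0.4478 -3.9267]
0.168 -3.2636981012349238 [-0.0834 -0.0328 -3.2637]
0.167 -2.662605653424507 [ 0.2007  0.2272 -2.6626]
0.166 -2.7507863869394895 [ 0.3349  0.5597 -2.7508]
0.165 4.1518138384281515 [-1.6577  2.0282  4.1518]
74.575 [ 0.4785 -0.2525  0.1486]
```

View pics/k2s.png

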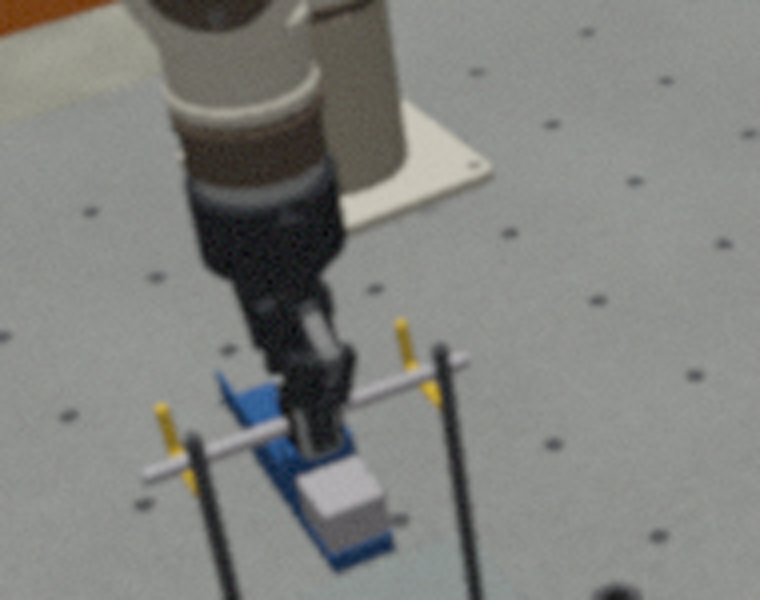

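The bar is in both hooks and contact came at exactly 165 mm. Releasing and backing off straight up.

Run:
```python
from h import *
r.grip(.032); r.wait(.3); r.grip(.05); r.wait(.3)
p=r.read_tcp_pos(); r.servo_line([p[0],p[1],.24],max_speed=.08); r.wait(.5)
S,cs=snap("scene"); im,c=snap("wrist","k3")
cv2.imwrite("pics/k3s.png",cv2.resize(S[110:260,70:260,::-1],None,fx=4,fy=4,interpolation=cv2.INTER_CUBIC)); print(r.read_time(),r.read_force())
```

```text
77.675 [ 0.3574 -0.8704  0.3975]
```

View pics/k3s.png

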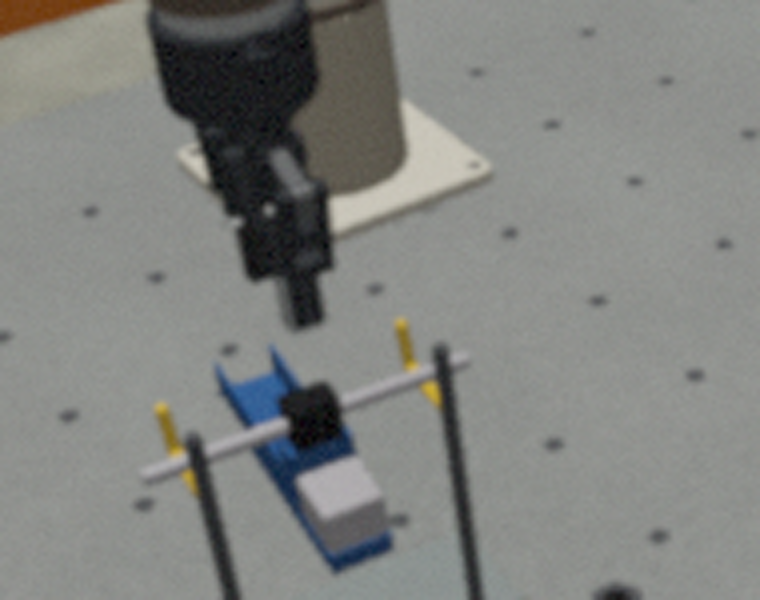

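View pics/k3.png

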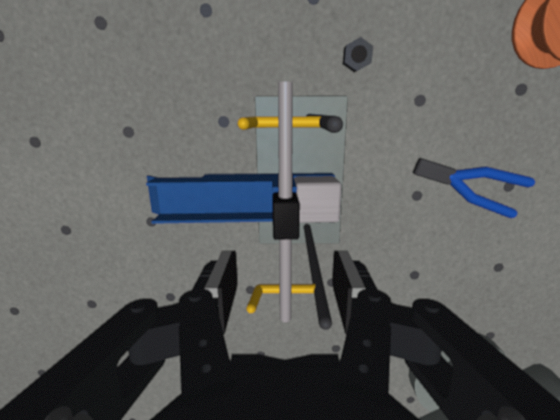

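The scoop hangs level with its bar seated in both hooks. Before cranking I'll check clearance to the welder box and IK around the circle.

Run:
```python
from h import *
S,cs=snap("scene"); t,ct=snap("top","x1t")
for uv in((388,161),(337,90),(434,147)): print("welder base",onplane(cs,uv,0))
for uv in((68,240),(4,376)): print([onplane(ct,uv,z)[:2] for z in(0,.2,.25)])
cv2.imwrite("pics/wsc.png",cv2.resize(S[30:200,290:450,::-1],None,fx=4,fy=4)[:600])
C=np.array([.475,.2975])
for psi in (0,45,90,105,135,157,-90,-45,180):
    ok=[];
    for a in np.radians(range(0,360,20)):
        q=r.solve_ik([C[0]+.095*np.cos(a),C[1]+.095*np.sin(a),.118],[np.pi,0,np.radians(psi)]); ok.append(None if q is None else round(q[5],2))
    print(psi,ok)
```

```text
welder base [0.5286 0.5522 0.    ]
welder base [0.0455 0.817  0.    ]
welder base [0.5709 0.7395 0.    ]
[array([0.5399, 0.5266]), array([0.5201, 0.4184]), array([0.5151, 0.3913])]
[array([0.2168, 0.6429]), array([0.264 , 0.5106]), array([0.2758, 0.4775])]
0 [np.float64(-2.66), np.float64(-2.61), np.float64(-2.56), np.float64(-2.51), np.float64(-2.47), np.float64(-2.44), np.float64(-2.42), np.float64(-2.41), np.float64(-2.43), np.float64(-2.48), np.float64(-2.54), np.float64(-2.61), np.float64(-2.68), np.float64(-2.72), np.float64(-2.75), np.float64(-2.75), np.float64(-2.73), np.float64(-2.7)]
45 [np.float64(2.84), np.float64(2.89), np.float64(2.94), np.float64(2.98), np.float64(3.03), np.float64(3.06), np.float64(3.08), np.float64(3.08), np.float64(3.06), np.float64(3.02), np.float64(2.96), np.float64(2.89), np.float64(2.82), np.float64(2.77), np.float64(2.75), np.float64(2.75), np.float64(2.76), np.float64(2.8)]
90 [np.float64(2.05), np.float64(2.1), np.float64(2.15), np.float64(2.2), np.float64(2.24), np.float64(2.28), np.float64(2.3), np.float64(2.3), np.float64(2.28), np.float64
[... 1453 characters left out ...]
1.16), np.float64(-1.13)]
-45 [np.float64(-1.88), np.float64(-1.83), np.float64(-1.78), np.float64(-1.73), np.float64(-1.68), np.float64(-1.65), np.float64(-1.63), np.float64(-1.63), np.float64(-1.65), np.float64(-1.69), np.float64(-1.75), np.float64(-1.82), np.float64(-1.89), np.float64(-1.94), np.float64(-1.96), np.float64(-1.97), np.float64(-1.95), np.float64(-1.92)]
180 [np.float64(0.48), np.float64(0.53), np.float64(0.58), np.float64(0.63), np.float64(0.67), np.float64(0.71), np.float64(0.73), np.float64(0.73), np.float64(0.71), np.float64(0.66), np.float64(0.6), np.float64(0.53), np.float64(0.47), np.float64(0.42), np.float64(0.39), np.float64(0.39), np.float64(0.41), np.float64(0.44)]
```

View pics/wsc.png

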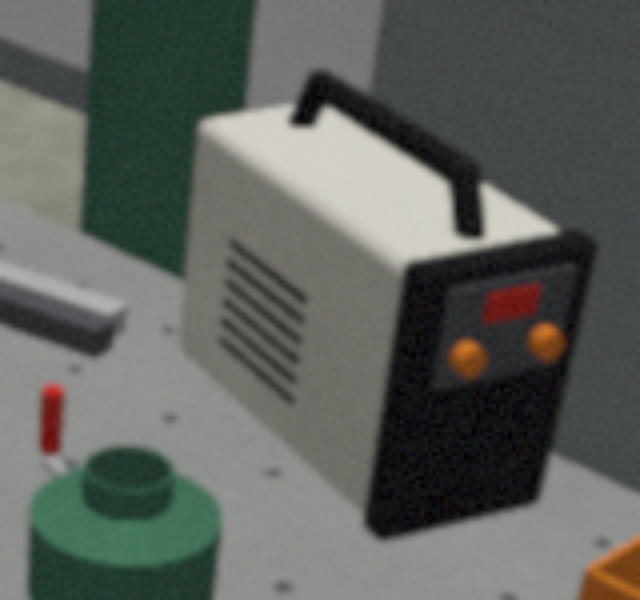

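The welder's near face is at y≥0.53, so the circle (max y≈0.39) is clear. Going to the crank.

Run:
```python
from h import *
psi=np.radians(135)
r.servo_line([.44,-.18,.30],max_speed=.25)
down([.382,.309],.24,psi); r.grip(.05)
im,c=snap("wrist","c1"); print(proj(c,[.382,.309,.147]),r.read_time())
bl=blobs(im,(0,150,60),(6,255,255),30)[0]; print([(b,s) for b,s in bl])
```

```text
[283.3024 206.7732] 80.4
[(array([283.2816, 199.7728]), array([274, 183,  19,  33, 515], dtype=int32))]
```

View pics/c1.png

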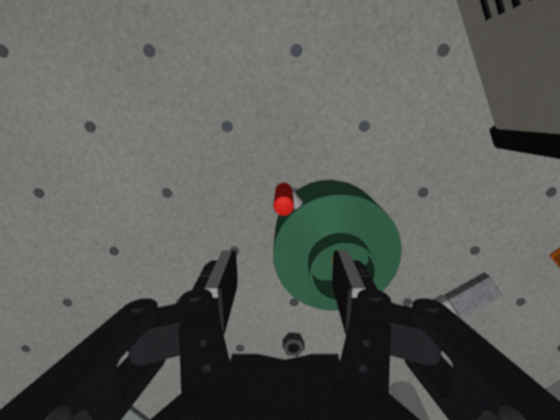

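The handle top is at (283,206), as predicted. Gripping it and starting the turn with force monitoring.

```bash
cat >> h.py <<'E'
C=np.array([.475,.2975])
def arc(a0,steps,da,rad=.095,z=.118,v=.12,flim=25,prt=True):
    a=a0
    for i in range(steps):
        a-=da
        line([C[0]+rad*np.cos(a),C[1]+rad*np.sin(a)],z,v)
        f=np.array(r.read_force()); er=np.array([np.cos(a),np.sin(a)]); et=np.array([np.sin(a),-np.cos(a)])
        if prt: print(round(np.degrees(a),1),"Fr %.1f Ft %.1f Fz %.1f"%(f[:2]@er,f[:2]@et,f[2]))
        if np.hypot(*f[:2])>flim: print("stop by force",r.read_tcp_pos()); break
    return a
E
python3 - <<'E'
from h import *
line([.382,.309],.15,.15); line([.382,.309],.118,.08); r.grip(0.0); print(r.read_finger_gap(),r.read_force())
a=arc(np.arctan2(.0115,-.093),6,np.radians(12)); print(a,r.read_time(),r.read_finger_gap())
E
```

```text
0.016260743017943093 [-2.6538 -0.36    5.2145]
161.0 Fr -5.3 Ft 2.3 Fz 2.8
149.0 Fr -6.0 Ft 2.4 Fz 3.7
137.0 Fr -5.5 Ft 1.8 Fz 4.2
125.0 Fr -6.4 Ft 1.8 Fz 5.4
113.0 Fr -5.8 Ft 2.5 Fz 6.6
101.0 Fr -4.9 Ft 3.0 Fz 6.7
1.7619242235713832 84.0 0.016268423861461496
```

Run:
```python
from h import *
im,c=snap("wrist","c2"); S,cs=snap("scene"); cv2.imwrite("pics/c2s.png",cv2.resize(S[90:210,260:400,::-1],None,fx=4,fy=4))
cv2.imwrite("pics/c2.png",cv2.resize(im[120:,150:450,::-1],None,fx=1.5,fy=1.5))
a=arc(1.7619242235713832,10,np.radians(12)); print(a,r.read_time(),r.read_finger_gap())
```

```text
89.0 Fr -4.3 Ft 0.9 Fz 6.6
77.0 Fr -4.3 Ft 1.8 Fz 7.8
65.0 Fr -2.2 Ft 0.6 Fz 7.4
53.0 Fr -1.6 Ft 2.4 Fz 7.2
41.0 Fr -1.0 Ft 2.1 Fz 5.8
29.0 Fr 0.1 Ft 2.5 Fz 6.1
17.0 Fr 1.5 Ft 1.9 Fz 5.7
5.0 Fr 2.9 Ft 1.9 Fz 4.9
-7.0 Fr 2.4 Ft 3.5 Fz 6.1
-19.0 Fr 3.7 Ft 3.6 Fz 6.4
-0.3324708788218127 87.2667 0.015887232575107307
```

View pics/c2s.png

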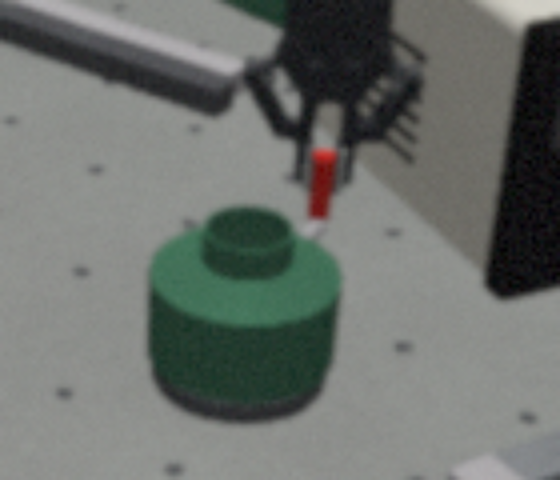

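View pics/c2.png

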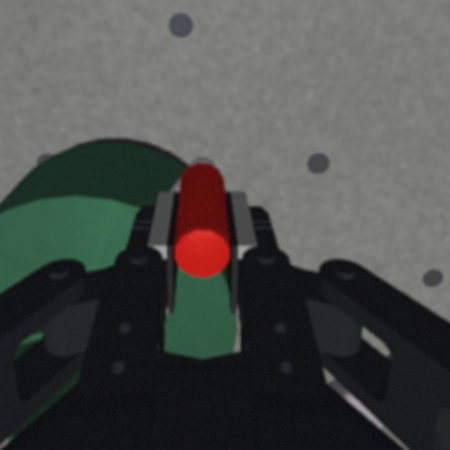

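The drum follows the crank at about 2 N. Continuing to the stop.

Run:
```python
from h import *
a=arc(-0.3324708788218127,12,np.radians(12),flim=18,prt=False); print(np.degrees(a),r.read_time(),r.read_force())
a=arc(a,24,np.radians(4),flim=14,v=.06); print(a,np.degrees(a),r.read_time(),r.read_finger_gap())
S,cs=snap("scene"); cv2.imwrite("pics/c3s.png",cv2.resize(S[90:210,260:400,::-1],None,fx=4,fy=4)); snap("wrist","c3")
```

```text
-163.04917816749528 91.0667 [0.4257 3.2826 6.3558]
-167.0 Fr -2.0 Ft 0.8 Fz 6.7
-171.0 Fr -1.5 Ft 1.1 Fz 6.2
-175.0 Fr -1.7 Ft -0.4 Fz 6.2
-179.0 Fr -3.4 Ft 0.1 Fz 5.5
-183.0 Fr -4.4 Ft 1.4 Fz 5.1
-187.0 Fr -4.3 Ft 1.1 Fz 4.9
-191.0 Fr -5.6 Ft -14.1 Fz 15.0
stop by force [0.3821 0.3107 0.1187]
-3.33443719225206 -191.0491781674953 92.875 0.016243487543064466
```

View pics/c3s.png

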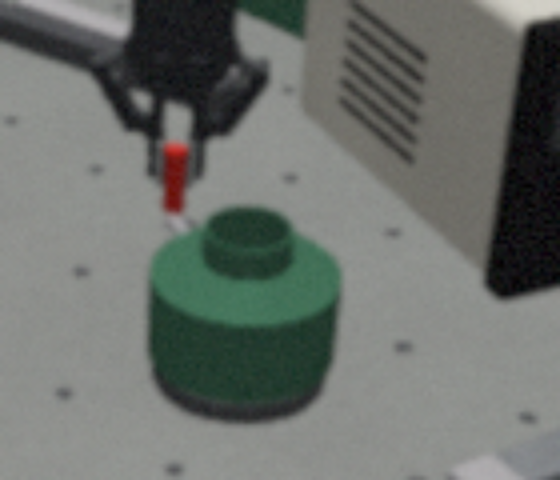

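View pics/c3.png

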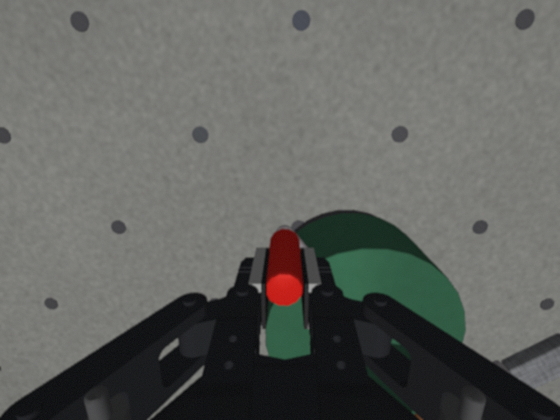

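The turn met a jump in resistance after about 363°, which fits a start angle of about 0.85 rad. I'll push slightly further to confirm it is the stop.

Run:
```python
from h import *
a=-3.33443719225206
for i in range(3):
    a=arc(a,1,np.radians(2),flim=100,v=.04); print(r.read_tcp_pos(),np.hypot(*r.read_force()[:2]))
    if np.hypot(*r.read_force()[:2])>35: break
r.wait(.5); p=r.read_tcp_pos()
S,cs=snap("wrist","c4")
# ease back to the true angle to unload, then release
line([C[0]+.095*np.cos(np.radians(-188.5)),C[1]+.095*np.sin(np.radians(-188.5))],.118,.04); print(r.read_force(),r.read_time())
```

```text
-193.0 Fr -5.7 Ft -20.0 Fz 20.1
[0.3821 0.311  0.1186] 20.803702143847886
-195.0 Fr -7.5 Ft -28.9 Fz 24.9
[0.3822 0.3112 0.1186] 29.863507266667042
-197.0 Fr -9.2 Ft -34.2 Fz 29.9
[0.3822 0.3115 0.1185] 35.39566883964192
[ 3.6749 -4.7874  8.6095] 94.775
```

The handle stays put under 35 N, so it is the stop. Releasing, rising, and looking into the drum and over the bench.

Run:
```python
from h import *
r.grip(.03); r.grip(.05); p=r.read_tcp_pos(); r.servo_line([p[0],p[1],.24],max_speed=.12)
im,c=snap("wrist","e1"); bl=blobs(im,(0,150,60),(6,255,255),30)[0]
for b,s in bl:
    q=onplane(c,(b[0],s[1]+s[3]-8),.147); print("crank",b,s,q, "angle",np.degrees(np.arctan2(q[1]-C[1],q[0]-C[0])))
# view into drum: camera over mouth
psi=np.radians(135); cam=np.array([np.cos(psi),np.sin(psi)])*.077
down(MOUTH[:2]-cam*.6,.26,psi); im,c=snap("wrist","e2"); print(r.read_time(),proj(c,MOUTH))
uv=proj(c,MOUTH).astype(int); x,y=max(uv[0]-80,0),max(uv[1]-70,0)
cv2.imwrite("pics/e2z.png",cv2.resize(im[y:y+140,x:x+160,::-1],None,fx=4,fy=4,interpolation=cv2.INTER_CUBIC))
```

```text
crank [285.2438 202.2169] [276 186  20  33 521] [0.3833 0.3105 0.147 ] angle 171.93426939923972
97.275 [284.053  145.9446]
```

View pics/e2z.png

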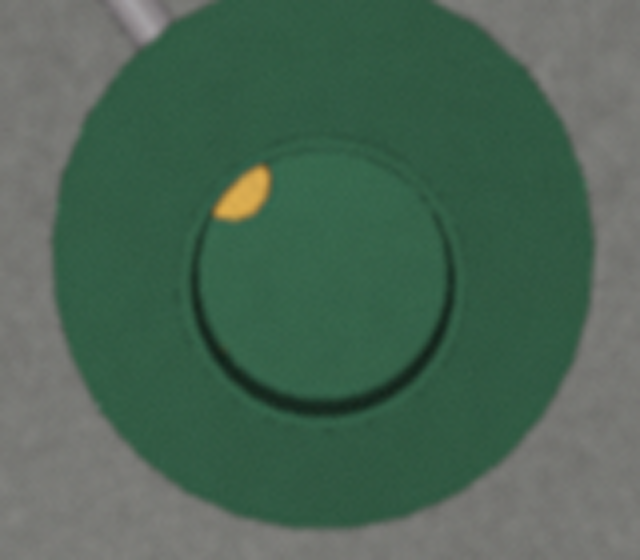

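View pics/e1.png

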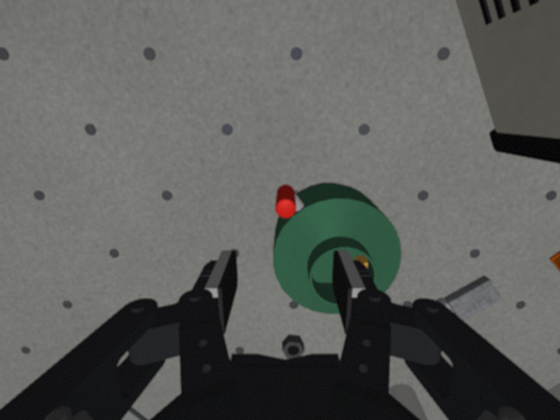

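One slug edge shows in the mouth, and another showed at (362,262) in the earlier view; the rest are under the shoulder. Moving clear for a final check of the whole bench.

Run:
```python
from h import *
r.servo_line([.36,.05,.36],max_speed=.25)
t,ct=snap("top","f1"); S,cs=snap("scene","f2")
for n,im,c,a in(("top",t,ct,15),("scene",S,cs,20)):
    print(n,[(b.round(),s[4]) for b,s in blobs(im,(15,120,110),(32,255,255),a)[0]])
for n,z in(("nut_a",(226,226)),("x",(327,229))): print(n,onplane(ct,z,.016))
w,c=snap("wrist","f3"); print(r.read_time(),r.read_force())
```

```text
top [(array([ 40., 122.]), np.int32(220)), (array([ 39., 135.]), np.int32(210)), (array([ 36., 147.]), np.int32(226)), (array([365., 253.]), np.int32(27)), (array([431., 260.]), np.int32(30)), (array([364., 267.]), np.int32(23)), (array([431., 275.]), np.int32(26))]
scene [(array([30., 47.]), np.int32(58)), (array([ 24., 112.]), np.int32(21)), (array([473., 177.]), np.int32(115)), (array([483., 182.]), np.int32(127)), (array([171., 196.]), np.int32(27)), (array([112., 217.]), np.int32(31)), (array([362., 218.]), np.int32(67))]
nut_a [0.5769 0.1291 0.016 ]
x [ 0.5718 -0.1237  0.016 ]
98.6917 [ 0.3821 -0.0519 -0.4483]
```

View pics/f1.png

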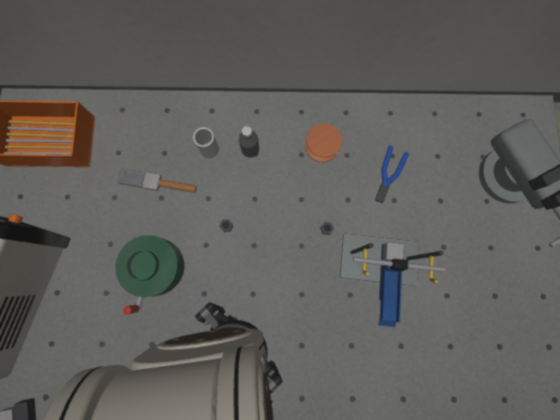

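View pics/f2.png

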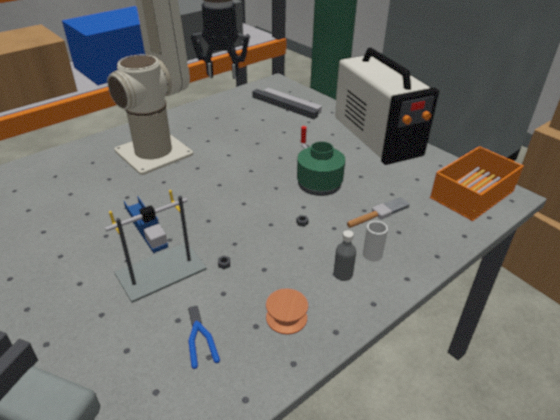

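Nothing else on the bench has moved, no slug is loose, the scoop hangs in both hooks and the crank is at its stop. Handing in.

Run:
```python
from h import *
print(workorder.sign_off(), r.read_time())
```

```text
the job is handed in; nothing more can be done
the job is handed in; nothing more can be done
```

I did all the steps and handed the job in at about 99 s; the sign-off gave no verdict.

- **Slugs:** I picked all four one at a time, packed them against the post in the trough, and lifted the scoop slightly nose-up. The wrist force on lifting matched the scoop plus four slugs.
- **Pour:** With the scoop level I lowered the lip into the drum's mouth, where it touched the rim lightly. I then tilted in stages to 40° with the tip held inside.
- **Scoop:** It hangs with the bar in both hooks. Contact came at the expected 165 mm, and it looks level in the last pictures.
- **Drum:** I cranked it clockwise about 363°, to a firm stop that did not give under 35 N. The crank stayed there after release.

**Last checks:**
- The trough was empty after the pour, and no slug shows on the bench in the top and scene views.
- The other items look unmoved.
- The arm is clear of everything.

**Not fully confirmed:**
- I saw at most two slugs through the drum's mouth. I take the other two to be under the shoulder, because the trough was empty and none is loose.
- The finger-gap reading was 1 to 4 mm below the true sizes on everything I gripped, so I relied on pictures and force instead.
- The first drum-mouth and hook-tip heights were about 5 mm below the stated ones. For those I used the stated heights, and contact at the rim and hooks agreed with them.

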